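# Reload stoppered sample bottles in reverse order

## Task

The samples are to be measured again in reverse order. First lift the keeper bar straight up out of the wooden carrier and lay it in the two U rests of the steel stand; then move the three stoppered bottles one by one into the three compartments of the grey tray, upright, in the reverse of their order in the carrier: the bottle from the carrier's left end goes to the tray's right end, the middle one to the middle, the one from the right end to the left end (left and right seen from the robot). Set everything down rather than dropping it, and let go of it.

Things in the scene. Friction and masses are not known exactly. Their poses are not given: they have to be found in the camera images.
- bar_grip (a point): keeper bar, loose, aluminium 12 x 12 x 296 mm, 140 g, black grip block on its middle (18 mm across the bar, 40 along, 30 high). Its ends lie in U brackets at the carrier's ends (slots 18 mm wide, 20 deep, tops 112 mm above the bench), over the bottles. Point: centre of the grip block, 27 mm above the bar's underside; y along the bar, x across, z up.
- ball_mid (a point): amber round bottle, 42 mm in diameter, with a clear ball stopper (22 mm). 68 mm tall in all, 80 to 170 g, loose, upright in a seat of the carrier, its top 6 mm under the keeper bar. Point: on its axis, half-way up (34 mm above its underside); z up. Grip its straight sides (up to 44 mm above its underside), fingers closing across the row.
- disc_mid (a point): amber round bottle, 42 mm in diameter, with a clear flat disc stopper (36 mm wide). 68 mm tall in all, 80 to 170 g, loose, upright in a seat of the carrier, its top 6 mm under the keeper bar. Point: on its axis, half-way up (34 mm above its underside); z up. Grip its straight sides (up to 44 mm above its underside), fingers closing across the row.
- square_mid (a point): amber square bottle, 40 x 40 mm with sides parallel to the carrier's, with a clear square block stopper (22 mm). 68 mm tall in all, 80 to 170 g, loose, upright in a seat of the carrier, its top 6 mm under the keeper bar. Point: on its axis, half-way up (34 mm above its underside); z up. Grip its straight sides (up to 44 mm above its underside), fingers closing across the row.
- seat1: pale wooden seat, fixed square cup 64 x 64 x 18 mm, floor and walls 6 mm thick, one of three alike 72 mm apart in a row (order shuffled) on the dark wooden carrier (base 84 x 290 x 12 mm). Holds the ball-stopper bottle at the start. Origin: centre of its underside, 12 mm above the bench; y along the row to the robot's left (within 0.25 rad), x away from the robot.
- seat2: pale wooden seat, fixed square cup 64 x 64 x 18 mm, floor and walls 6 mm thick, one of three alike 72 mm apart in a row (order shuffled) on the dark wooden carrier (base 84 x 290 x 12 mm). Holds the disc-stopper bottle at the start. Origin: centre of its underside, 12 mm above the bench; y along the row to the robot's left (within 0.25 rad), x away from the robot.
- seat3: pale wooden seat, fixed square cup 64 x 64 x 18 mm, floor and walls 6 mm thick, one of three alike 72 mm apart in a row (order shuffled) on the dark wooden carrier (base 84 x 290 x 12 mm). Holds the square bottle at the start. Origin: centre of its underside, 12 mm above the bench; y along the row to the robot's left (within 0.25 rad), x away from the robot.
- tray: fixed light grey plastic tray 78 (x) by 228 mm (y), left or right of the carrier; walls and two dividers 5 mm thick, 16 mm high, floor 5 mm; three compartments in a row, each 68 x 69 mm inside, centres at y = +74.3, 0, -74.3 mm. Origin: centre of its underside, on the bench; y along the row to the robot's left (within 0.25 rad), x away from the robot.
- rest: fixed steel stand beyond carrier and tray: base 60 x 240 x 8 mm, two open U rests at y = +100 and -100 mm, slots 30 mm wide, slot floor 45 mm and prong tops 62 mm above the bench. Origin: centre of its underside; the bar is to lie along y (to the robot's left within 0.15 rad), centred, either way round; the centre of its grip is then 72 mm up.

How it is judged:
By the outcome, as a careful person would: the job done as asked, in the order asked, and still so for the second after the job is handed in, with the robot touching nothing.
It also fails if it takes over 112 s, if anything falls off the work surface, if the arm or the gripper's body presses on something with over 40 N, if the wrist force passes 120 N, or if a joint passes its speed limit or range.

## Robot

A 6-joint arm with a two-finger parallel gripper is mounted at the origin on the work surface. World frame = base frame: x ahead of the robot, y to its left, z up, the work surface at z = 0. Lengths are in mm, angles in rad, forces in N, time in s.
With the tool pointing down it reaches from about 275 to 850 mm from the base axis. Payload 5.2 kg.
Tool frame: the origin (TCP) lies midway between the tips of the shut fingers; the grasp point (between the pads) lies 19 mm behind it; x points along the fingers, y is the direction in which the jaws open and shut, and the axes are right-handed (so a half turn about x gives the same grasp; the last joint's range is limited). The gripper opens to 85 mm and grips with 20 to 120 N. Pads are 22 mm wide; open, the fingers measure 114 mm over their backs; the gripper's body (76 mm by 85 mm) begins 54 mm behind the grasp point. The pads swing forward as they close: fully open they stand 13 mm farther back than shut.
Start: joints at [1.051, 0.259, 1.535, -0, 1.348, -0.203], TCP at [171.318, 522.642, 231.31] pointing down, gripper open.
Joint ranges: [-3.14, 3.14], [-0.91, 2.08], [0.19, 2.58], [-1.22, 4.36], [0.22, 2.71], [-3.12, 3.12]. Speed limits (rad/s): [2.57, 2.57, 3.14, 3.14, 3.14, 3.14].

## Interface

Orientations are given as a rotation vector (axis times angle).
In Python, from rig import state, capture, finish_job, search_frame, cut_out, landmark_of gives the robot as it stands.
- The arm moves only by the tool drive_tool, never from a script. Its argument "plan" is a list of rows, each an object of numbers: "dx", "dy", "dz": the shift along the world's x, y, z in cm; "rx", "ry", "rz": the turn, a rotation vector about the world's x, y, z in rad; "jaw": the opening in per cent of the stroke, from 0 (shut) to 100 (fully open). A call has 1 to 20 rows; each row is the pose to reach, as a shift and turn from the pose commanded when the call began; what a row does not reach only later rows make up. A row lasts 1/12 s, in which the tool goes at most 41.7 mm and 7.16 degrees, less where a joint would pass 70% of its speed; a pose out of reach is approached as far as the arm can. A call with a gripper value outside its range is refused whole. The fingers move at their own pace and stop on an object; "grip_force" is the grip in N (left out, the last holds). Time passes only in rows, so rows that repeat a pose let the fingers close. It gives the time, the measured TCP pose, the force and the opening at its end, in the units of the state.
- state(): the state, without advancing time (a new reading comes with each control period).
- capture(name): name is "side" or "top"; returns a dict with "frame" (400x640x3 uint8, blue, green, red), "z_map" (400x640 float32, mm along the optical axis (not along the pixel's ray), 0 where there is no reading), "camera_matrix" (3x3 intrinsics, pixels), "R" (3x3) and "t" (3): a world point X has camera coordinates R X + t. Camera axes: x right, y down, z forward; pixel columns grow to the right and rows downward; lengths in mm; the calibration is good to about 2 mm. A picture is of the moment at which its call begins.
- finish_job(): hands the job in, once; it reports no verdict.
Trained networks look in the newest picture that a camera, given by its name, has taken for a name from the list of things; names that differ only in an ending like _2 or _b are one class to them, and where a whole thing is asked for, a point or a joint stands for the part that bears it (a point fixed in the world has none). Each returns a list of dicts, best first, with "confidence" (0 to 1); they miss things now and then, are a little off and sometimes report something else, mostly with a low value. They report only what shows in the picture. A call takes as long as a camera call.
- search_frame(camera, thing): "extent" ([centre column, centre row, width, height] in pixels, round what is visible of it).
- cut_out(camera, thing): "pixels" (400x640 bool, what is visible of it) and "extent" ([centre column, centre row, width, height] in pixels, round what is visible of it).
- landmark_of(camera, thing): "location" ([column, row] in pixels: a listed point, or the origin of a listed thing).
The state is a dict: "time": time; "joint_pos": joint angles; "qvel": joint speeds; "joint_torque": joint torques, N m; "position": TCP position; "tool_rot": TCP orientation; "force": force on the tool from outside, world axes, zero at the start; "moment": the same for the moment, N m; "grip_width": opening from 0.0 (shut) to 1.0 (fully open).
Only numpy, scipy, OpenCV 4.12 (cv2) and the standard library are available. Lean on these libraries where they do the work, as an engineer would, in place of code of your own. Each camera call takes 0.05 s, during which the arm holds its last target.

## Working session

There is one attempt and no reset: what is moved stays moved. The work goes in short steps, Python scripts to look and compute and a tool call to move; the robot and the scene stay as the last step left them, time stands still between calls to the robot, and variables do not carry over. Pictures are saved under pics/ and viewed, and the job is handed in when it is done.

Besides the shell and the picture viewer there is one more tool, called after ">>>" by a JSON object that holds its "op" and its "data", one argument or row to a line. drive_tool: Moves the arm, as the interface text tells. Its arguments: {"type":"object","properties":{"plan":{"type":"array"},"grip_force":{"type":"number"}},"required":["plan"]}

```bash
mkdir -p pics; ls; cat > h.py <<'E'
import numpy as np, cv2
from rig import *
def px2w(c,u,v,z=None,plane=None):
    K=np.array(c["camera_matrix"]);R=np.array(c["R"]);t=np.array(c["t"])
    d=np.linalg.inv(K)@np.array([u,v,1.0])
    if plane is not None:
        o=-R.T@t; r=R.T@d
        return o+r*(plane-o[2])/r[2]
    if z is None: z=c["z_map"][int(round(v)),int(round(u))]
    return R.T@(d*z-t)
def cloud(c):
    K=np.array(c["camera_matrix"]);R=np.array(c["R"]);t=np.array(c["t"])
    z=c["z_map"].astype(float);v,u=np.mgrid[:400,:640]
    P=np.stack([(u-K[0,2])/K[0,0]*z,(v-K[1,2])/K[1,1]*z,z],-1)
    W=(P-t)@R
    W[z==0]=np.nan
    return W
E
python3 - <<'E'
from h import *
s=state();print(s)
for n in("side","top"):
    c=capture(n);cv2.imwrite(f"pics/{n}0.png",c["frame"])
    print(n,-np.array(c["R"]).T@c["t"],np.array(c["R"]).round(2).tolist())
    for th in["bar_grip","ball_mid","disc_mid","square_mid","seat1","seat2","seat3","tray","rest"]:
        l=landmark_of(n,th);print(th,[(np.round(x["location"]),round(x["confidence"],2)) for x in l[:2]])
E
```

```text
pics
{'time': 0.0, 'joint_pos': array([ 1.05121912e+00,  2.59358706e-01,  1.53607124e+00, -1.38893810e-05,
        1.34800548e+00, -2.02804150e-01]), 'qvel': array([ 0.00045651, -0.00016771,  0.00179599,  0.00032656, -0.00121471,
       -0.00071234]), 'joint_torque': array([-1.66353275e-03, -4.46032155e+01, -2.90563434e+01, -3.80661677e-04,
        1.16943143e-02, -1.91862995e-06]), 'position': array([171.04497189, 522.17591573, 230.47099795]), 'tool_rot': array([ 0.24726177,  1.55710136, -0.2499867 ]), 'force': array([ 0.25546123,  0.6578507 , -0.20091984]), 'moment': array([ 0.01336422, -0.01655702, -0.00895605]), 'grip_width': 1.0050388502600935}
side [ 484.40800483 -698.95455579  882.56197698] [[0.99, -0.12, 0.01], [-0.09, -0.75, -0.66], [0.09, 0.65, -0.75]]
bar_grip [(array([268., 315.]), 0.94)]
ball_mid [(array([258., 301.]), 0.6), (array([352., 220.]), 0.59)]
disc_mid [(array([265., 333.]), 0.6)]
square_mid [(array([282., 368.]), 0.6)]
seat1 [(array([282., 375.]), 0.97), (array([261., 311.]), 0.95)]
seat2 [(array([282., 375.]), 0.97), (array([261., 311.]), 0.95)]
seat3 [(array([282., 375.]), 0.97), (array([261., 311.]), 0.95)]
tray [(array([251., 158.]), 0.96)]
rest [(array([352., 220.]), 0.81)]
top [359.74366653 -16.7465099  983.94630508] [[0.03, -1.0, -0.0], [-0.97, -0.03, -0.23], [0.23, 0.01, -0.97]]
bar_grip [(array([445., 250.]), 0.95)]
ball_mid [(array([407., 261.]), 0.69)]
disc_mid [(array([318., 173.]), 0.54), (array([434., 253.]), 0.43)]
square_mid [(array([464., 249.]), 0.78), (array([315., 173.]), 0.53)]
seat1 [(array([457., 249.]), 0.84), (array([405., 261.]), 0.65)]
seat2 [(array([457., 249.]), 0.84), (array([405., 261.]), 0.65)]
seat3 [(array([457., 249.]), 0.84), (array([405., 261.]), 0.65)]
tray [(array([218., 261.]), 0.96)]
rest [(array([320., 173.]), 0.78)]
```

View pics/top0.png

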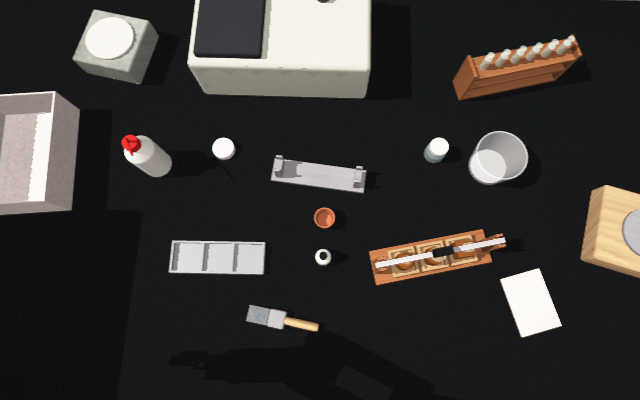

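View pics/side0.png

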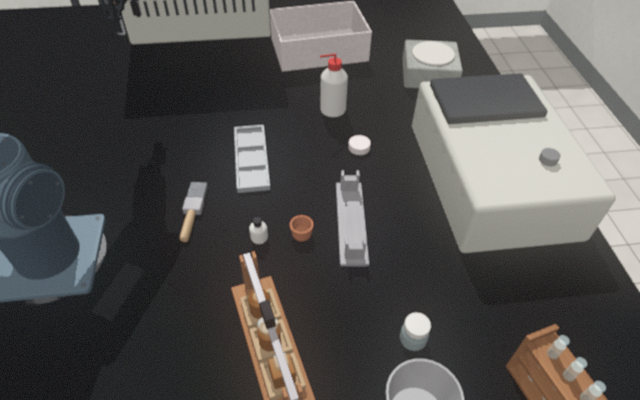

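The top view shows the carrier at about (432,256) with the bar and its grip at (445,250), the tray at (217,257) and the stand at (319,174). Next I measure them with depth.

```bash
cat > m.py <<'E'
from h import *
def rect(P):
    r=cv2.minAreaRect(P[:,:2].astype(np.float32));b=cv2.boxPoints(r)
    e=[b[1]-b[0],b[2]-b[1]];e=max(e,key=np.linalg.norm)
    if e[1]<0:e=-e
    return np.round(r[0],1),np.round(r[1],1),round(float(np.arctan2(-e[0],e[1])),3)
E
python3 - <<'E'
from m import *
for n in("top","side"):
    c=capture(n);W=cloud(c)
    print(n)
    for th in["bar_grip","tray","rest","ball_mid","disc_mid","square_mid","seat1"]:
        for m in cut_out(n,th)[:3]:
            P=W[m["pixels"]];P=P[~np.isnan(P[:,0])]
            if len(P)<5: continue
            print(th,round(m["confidence"],2),np.round(m["extent"]),len(P),"z pct",np.percentile(P[:,2],[2,25,50,75,98]).round(),"med",np.median(P,0).round(1),*rect(P))
            if th=="bar_grip":
                for lo,hi in((96,112),(125,140)):
                    Q=P[(P[:,2]>lo)&(P[:,2]<hi)]
                    if len(Q)>4: print("  ",lo,len(Q),np.median(Q[:,2]),rect(Q))
            if th=="tray":
                Q=P[(P[:,2]>11)&(P[:,2]<22)];print("  rim",len(Q),rect(Q))
            if th=="rest":
                Q=P[(P[:,2]>4)&(P[:,2]<14)];print("  base",len(Q),rect(Q))
                Q=P[(P[:,2]>52)];print("  prong",len(Q),rect(Q),np.median(Q[:,2]))
    T=c["frame"]
    if n=="top": cv2.imwrite("pics/topz0.png",np.hstack([cv2.resize(T[215:300,355:515],None,fx=5,fy=5,interpolation=2)]))
E
```

```text
top
bar_grip 0.78 [443. 254. 128.  30.] 780 z pct [ 99. 103. 104. 107. 136.] med [ 459.7 -255.9  104.4] [ 463.6 -263.2] [ 21.2 294.7] 0.247
   96 595 103.85401933930754 (array([ 461.3, -263.8]), array([ 16.4, 294.6]), 0.212)
   125 162 133.57155648097165 (array([ 462.2, -263.7]), array([17.9, 39.9]), 0.229)
bar_grip 0.28 [218. 260.  96.  35.] 3091 z pct [ 0.  4.  5.  8. 18.] med [443.7 256.5   5.2] [445.8 256.5] [ 83.5 229.1] 0.01
tray 0.56 [217. 258.  98.  37.] 3063 z pct [ 1.  4.  5.  8. 18.] med [443.7 257.2   5.3] [444.8 260.2] [ 81.3 236.4] 0.009
  rim 681 (array([443.7, 256.7]), array([ 78.2, 229.7]), 0.013)
rest 0.58 [321. 173.  94.  34.] 2210 z pct [ 2.  7.  8. 10. 60.] med [660.   16.2   8.1] [664.6  16.8] [239.5  67.5] -0.118
  base 1806 (array([662.5,  16.8]), array([239.4,  61.6]), -0.108)
  prong 86 (array([662.8,  16.9]), array([215.1,  43.1]), -0.11) 60.747944993661676
rest 0.43 [435. 256.  21.  20.] 113 z pct [33. 62. 66. 86. 88.] med [ 447.6 -256.5   65.9] [ 456.  -256.9] [37.9 26.3] -0.958
  base 0 (array([0., 0.]), array([0., 0.]), -0.0)
  prong 94 (array([ 456. , 
[... 1946 characters left out ...]
 -275.2   62.4] [ 459.6 -268.8] [29.7 39.9] 1.439
square_mid 0.72 [283. 371.  29.  32.] 457 z pct [24. 55. 61. 63. 94.] med [ 472.5 -342.4   60.8] [ 481.9 -346.7] [42.2 69.1] 0.271
square_mid 0.44 [271. 328.  51. 143.] 1174 z pct [ 98. 103. 104. 112. 135.] med [ 466.6 -281.8  104.2] [ 454.8 -231.2] [ 21.2 361.3] 0.191
seat1 0.76 [284. 376.  40.  48.] 456 z pct [15. 19. 28. 30. 33.] med [ 459.9 -341.2   28.3] [ 477.3 -333.7] [63.6 64.7] 0.211
seat1 0.73 [260. 307.  40.  41.] 508 z pct [11. 18. 28. 30. 88.] med [ 432.8 -197.4   28. ] [ 449.9 -211.8] [ 68.6 130.8] 0.188
seat1 0.61 [273. 340.  42.  42.] 551 z pct [14. 18. 27. 30. 33.] med [ 456.3 -271.9   27.3] [ 462.4 -263.2] [66.6 64.6] -1.357
```

View pics/topz0.png

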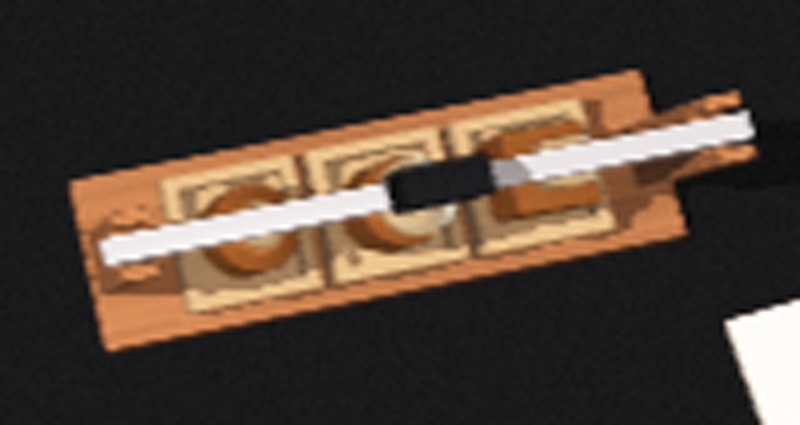

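```bash
python3 - <<'E'
from m import *
from scipy.spatial.transform import Rotation as Ro
s=state();R=Ro.from_rotvec(s["tool_rot"]).as_matrix();print(R.round(3),"yaw",np.arctan2(-R[0,1],R[1,1]))
c=capture("top");W=cloud(c);c2=capture("side");W2=cloud(c2)
# tall things on route
for w in(W,W2):
    P=w.reshape(-1,3);P=P[~np.isnan(P[:,0])]
    Q=P[(P[:,2]>60)&(P[:,0]>350)&(P[:,0]<800)&(abs(P[:,1])<450)]
    g={}
    for p in Q: 
        k=(int(p[0]//50*50),int(p[1]//50*50)); g[k]=max(g.get(k,0),p[2])
    print({k:round(v) for k,v in sorted(g.items())})
E
```

```text
[[ 0.     0.312  0.95 ]
 [-0.     0.95  -0.312]
 [-1.    -0.     0.   ]] yaw -0.3167977580823164
{(400, -300): 112, (400, -250): 133, (400, -200): 107, (400, -150): 114, (400, -50): 65, (400, 0): 63, (450, -450): 114, (450, -400): 113, (450, -350): 108, (450, -300): 137, (450, -250): 137, (450, -200): 106, (450, -50): 64, (450, 0): 64, (500, -450): 112, (500, -400): 114, (600, -450): 94, (600, -400): 92, (600, -100): 64, (600, 400): 193, (650, -450): 75, (650, -400): 95, (650, -100): 63, (650, 100): 64, (650, 400): 189, (700, -450): 84, (700, -400): 93, (700, -350): 62, (700, -300): 65, (700, 400): 129, (750, -450): 94, (750, -400): 91, (750, -300): 63}
{(400, -300): 128, (400, -250): 134, (400, -200): 107, (400, -150): 114, (400, -50): 66, (400, 0): 63, (450, -450): 115, (450, -400): 115, (450, -350): 108, (450, -300): 137, (450, -250): 136, (450, -200): 105, (450, -50): 65, (450, 0): 64, (500, -400): 114, (600, -450): 93, (600, -400): 92, (600, -100): 63, (600, 400): 194, (650, -400): 92, (650, -100): 63, (650, 100): 64, (650, 350): 108, (650, 400): 188, (700, -400): 93, (700, -350): 62, (700, -300): 64, (700, 400): 129, (750, -450): 93, (750, -400): 92, (750, -300): 62}
```

>>> {"op": "drive_tool", "data": {
  "plan": [
    {"dx": 14.5, "dy": -39.3, "dz": 0, "rz": -0.5},
    {"dx": 14.5, "dy": -39.3, "dz": 0, "rz": -0.5},
    {"dx": 14.5, "dy": -39.3, "dz": 0, "rz": -0.5},
    {"dx": 14.5, "dy": -39.3, "dz": 0, "rz": -0.5},
    {"dx": 14.5, "dy": -39.3, "dz": 0, "rz": -0.5},
    {"dx": 14.5, "dy": -39.3, "dz": 0, "rz": -0.5},
    {"dx": 14.5, "dy": -39.3, "dz": 0, "rz": -0.5},
    {"dx": 14.5, "dy": -39.3, "dz": 0, "rz": -0.5},
    {"dx": 14.5, "dy": -39.3, "dz": 0, "rz": -0.5},
    {"dx": 14.5, "dy": -39.3, "dz": 0, "rz": -0.5},
    {"dx": 29, "dy": -78.6, "rz": -1.036, "jaw": 60},
    {"dx": 29, "dy": -78.6, "rz": -1.036, "jaw": 60},
    {"dx": 29, "dy": -78.6, "rz": -1.036, "jaw": 60},
    {"dx": 29, "dy": -78.6, "rz": -1.036, "jaw": 60},
    {"dx": 29, "dy": -78.6, "rz": -1.036, "jaw": 60},
    {"dx": 29, "dy": -78.6, "rz": -1.036, "jaw": 60},
    {"dx": 29, "dy": -78.6, "rz": -1.036, "jaw": 60},
    {"dx": 29, "dy": -78.6, "rz": -1.036, "jaw": 60},
    {"dx": 29, "dy": -78.6, "rz": -1.036, "jaw": 60},
    {"dx": 29, "dy": -78.6, "rz": -1.036, "jaw": 60}
  ]
}}

```text
validation failed for argument at $.pl...
```

>>> {"op": "drive_tool", "data": {
  "plan": [
    {"dx": 14.5, "dy": -39.3, "dz": 0, "rx": 0, "ry": 0, "rz": -0.5, "jaw": 100}
  ]
}}

```text
time: 1.98
position: [184.9, 487.6, 230.8]
tool_rot: [0.346, 1.545, -0.341]
force: [2.0, -0.9, 0.3]
grip_width: 1.0
```

>>> {"op": "drive_tool", "data": {
  "plan": [
    {"dx": 27.6, "dy": -74.7, "dz": 0, "rx": 0, "ry": 0, "rz": -0.91, "jaw": 60},
    {"dx": 27.6, "dy": -74.7, "dz": 0, "rx": 0, "ry": 0, "rz": -0.91, "jaw": 60},
    {"dx": 27.6, "dy": -74.7, "dz": 0, "rx": 0, "ry": 0, "rz": -0.91, "jaw": 60},
    {"dx": 27.6, "dy": -74.7, "dz": 0, "rx": 0, "ry": 0, "rz": -0.91, "jaw": 60},
    {"dx": 27.6, "dy": -74.7, "dz": 0, "rx": 0, "ry": 0, "rz": -0.91, "jaw": 60},
    {"dx": 27.6, "dy": -74.7, "dz": 0, "rx": 0, "ry": 0, "rz": -0.91, "jaw": 60},
    {"dx": 27.6, "dy": -74.7, "dz": 0, "rx": 0, "ry": 0, "rz": -0.91, "jaw": 60},
    {"dx": 27.6, "dy": -74.7, "dz": 0, "rx": 0, "ry": 0, "rz": -0.91, "jaw": 60},
    {"dx": 27.6, "dy": -74.7, "dz": 0, "rx": 0, "ry": 0, "rz": -0.91, "jaw": 60},
    {"dx": 27.6, "dy": -74.7, "dz": 0, "rx": 0, "ry": 0, "rz": -0.91, "jaw": 60},
    {"dx": 27.6, "dy": -74.7, "dz": 0, "rx": 0, "ry": 0, "rz": -0.91, "jaw": 60},
    {"dx": 27.6, "dy": -74.7, "dz": 0, "rx": 0, "ry": 0, "rz": -0.91, "jaw": 60},
    {"dx": 27.6, "dy": -74.7, "dz": 0, "rx": 0, "ry": 0, "rz": -0.91, "jaw": 60},
    {"dx": 27.6, "dy": -74.7, "dz": 0, "rx": 0, "ry": 0, "rz": -0.91, "jaw": 60},
    {"dx": 27.6, "dy": -74.7, "dz": 0, "rx": 0, "ry": 0, "rz": -0.91, "jaw": 60},
    {"dx": 27.6, "dy": -74.7, "dz": 0, "rx": 0, "ry": 0, "rz": -0.91, "jaw": 60},
    {"dx": 27.6, "dy": -74.7, "dz": 0, "rx": 0, "ry": 0, "rz": -0.91, "jaw": 60},
    {"dx": 27.6, "dy": -74.7, "dz": 0, "rx": 0, "ry": 0, "rz": -0.91, "jaw": 60},
    {"dx": 27.6, "dy": -74.7, "dz": 0, "rx": 0, "ry": 0, "rz": -0.91, "jaw": 60}
  ]
}}

```text
time: 3.57
position: [460.4, -261.3, 231.3]
tool_rot: [1.047, 1.304, -1.047]
force: [0.6, 0.3, 0.9]
grip_width: 0.598
```

```bash
cat >> h.py <<'E'
from scipy.spatial.transform import Rotation as Ro
def st():
    s=state();R=Ro.from_rotvec(s["tool_rot"]).as_matrix()
    print("t",round(s["time"],2),"pos",s["position"].round(1),"yaw+pi/2",round(float(np.arctan2(-R[0,1],R[1,1])+np.pi/2),3),"down",R[:,0].round(3),"F",s["force"].round(1),"M",s["moment"].round(2),"w",round(s["grip_width"],3))
E
python3 -c "
from h import *
st()"
```

```text
t 3.57 pos [ 460.4 -261.3  231.3] yaw+pi/2 0.218 down [ 0. -0. -1.] F [0.6 0.3 0.9] M [-0.06  0.01  0.06] w 0.598
```

>>> {"op": "drive_tool", "data": {
  "plan": [
    {"dx": 0, "dy": 0, "dz": -3, "rx": 0, "ry": 0, "rz": 0, "jaw": 60},
    {"dx": 0, "dy": 0, "dz": -6, "rx": 0, "ry": 0, "rz": 0, "jaw": 60},
    {"dx": 0, "dy": 0, "dz": -8, "rx": 0, "ry": 0, "rz": 0, "jaw": 60},
    {"dx": 0, "dy": 0, "dz": -8, "rx": 0, "ry": 0, "rz": 0, "jaw": 60},
    {"dx": 0, "dy": 0, "dz": -8, "rx": 0, "ry": 0, "rz": 0, "jaw": 60}
  ]
}}

```text
time: 3.98
position: [459.6, -258.7, 150.6]
tool_rot: [1.047, 1.308, -1.047]
force: [-0.2, 0.4, 0.5]
grip_width: 0.597
```

```bash
python3 -c "
from h import *
c=capture('side');st()
cv2.imwrite('pics/side1.png',cv2.resize(c['frame'][200:400,160:400],None,fx=3,fy=3))"
```

```text
t 4.03 pos [ 460.5 -259.3  152.1] yaw+pi/2 0.219 down [ 0.001 -0.    -1.   ] F [-0.   0.1  1.4] M [-0.01 -0.01 -0.04] w 0.599
```

View pics/side1.png

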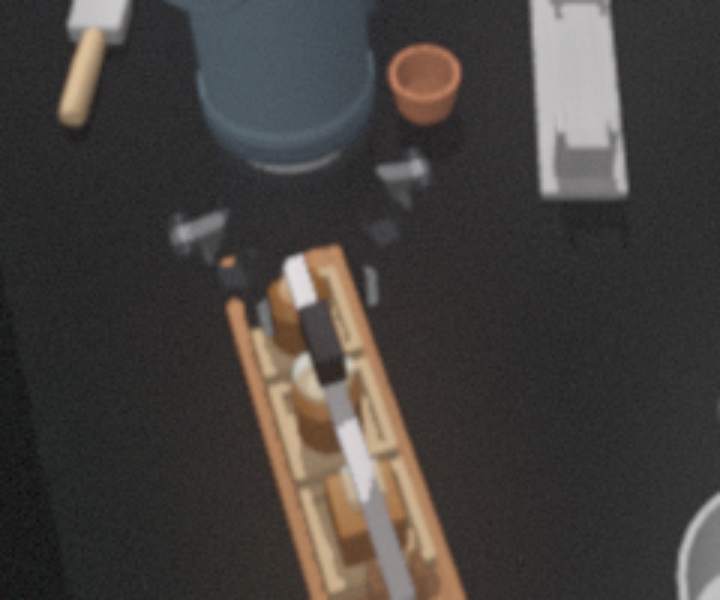

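>>> {"op": "drive_tool", "data": {
  "plan": [
    {"dx": 0.1, "dy": -0.4, "dz": -2, "rx": 0, "ry": 0, "rz": 0, "jaw": 60},
    {"dx": 0.1, "dy": -0.4, "dz": -4, "rx": 0, "ry": 0, "rz": 0, "jaw": 50},
    {"dx": 0.1, "dy": -0.4, "dz": -4.9, "rx": 0, "ry": 0, "rz": 0, "jaw": 40},
    {"dx": 0.1, "dy": -0.4, "dz": -4.9, "rx": 0, "ry": 0, "rz": 0, "jaw": 30},
    {"dx": 0.1, "dy": -0.4, "dz": -4.9, "rx": 0, "ry": 0, "rz": 0, "jaw": 28},
    {"dx": 0.1, "dy": -0.4, "dz": -4.9, "rx": 0, "ry": 0, "rz": 0, "jaw": 10},
    {"dx": 0.1, "dy": -0.4, "dz": -4.9, "rx": 0, "ry": 0, "rz": 0, "jaw": 10},
    {"dx": 0.1, "dy": -0.4, "dz": -4.9, "rx": 0, "ry": 0, "rz": 0, "jaw": 10},
    {"dx": 0.1, "dy": -0.4, "dz": -4.9, "rx": 0, "ry": 0, "rz": 0, "jaw": 10},
    {"dx": 0.1, "dy": -0.4, "dz": -4.9, "rx": 0, "ry": 0, "rz": 0, "jaw": 10}
  ],
  "grip_force": 40
}}

```text
time: 4.87
position: [462.1, -263.7, 104.0]
tool_rot: [1.046, 1.302, -1.046]
force: [0.4, 0.9, 6.4]
grip_width: 0.207
```

```bash
python3 -c "
from h import *
st()"
```

```text
t 4.87 pos [ 462.1 -263.7  104. ] yaw+pi/2 0.219 down [ 0.002 -0.002 -1.   ] F [0.4 0.9 6.4] M [ 0.15 -0.02  0.02] w 0.207
```

>>> {"op": "drive_tool", "data": {
  "plan": [
    {"dx": 0, "dy": 0, "dz": 0.5, "rx": 0, "ry": 0, "rz": 0, "jaw": 10},
    {"dx": 0, "dy": 0, "dz": 1.2, "rx": 0, "ry": 0, "rz": 0, "jaw": 10},
    {"dx": 0, "dy": 0, "dz": 2.2, "rx": 0, "ry": 0, "rz": 0, "jaw": 10},
    {"dx": 0, "dy": 0, "dz": 3.4, "rx": 0, "ry": 0, "rz": 0, "jaw": 10},
    {"dx": 0, "dy": 0, "dz": 4.8, "rx": 0, "ry": 0, "rz": 0, "jaw": 10},
    {"dx": 0, "dy": 0, "dz": 6.2, "rx": 0, "ry": 0, "rz": 0, "jaw": 10},
    {"dx": 0, "dy": 0, "dz": 7.4, "rx": 0, "ry": 0, "rz": 0, "jaw": 10},
    {"dx": 0, "dy": 0, "dz": 8.2, "rx": 0, "ry": 0, "rz": 0, "jaw": 10},
    {"dx": 0, "dy": 0, "dz": 8.8, "rx": 0, "ry": 0, "rz": 0, "jaw": 10},
    {"dx": 0, "dy": 0, "dz": 9, "rx": 0, "ry": 0, "rz": 0, "jaw": 10},
    {"dx": 0, "dy": 0, "dz": 9, "rx": 0, "ry": 0, "rz": 0, "jaw": 10}
  ]
}}

```text
time: 5.78
position: [461.2, -263.1, 192.7]
tool_rot: [1.046, 1.304, -1.046]
force: [0.6, -0.2, -2.0]
grip_width: 0.202
```

```bash
python3 - <<'E'
from m import *
c=capture('side');st();W=cloud(c)
cv2.imwrite('pics/side2.png',c['frame'])
for m in cut_out("side","bar_grip")[:1]:
    P=W[m["pixels"]];P=P[~np.isnan(P[:,0])];print(m["confidence"],np.percentile(P[:,2],[2,10,25,50,75,98]).round(),rect(P))
    Q=P[(P[:,2]>180)&(P[:,2]<204)];print(rect(Q)); A=np.c_[Q[:,:2],np.ones(len(Q))];print(np.linalg.lstsq(A,Q[:,2],rcond=None)[0])
E
```

```text
t 5.83 pos [ 461.  -262.9  192.1] yaw+pi/2 0.219 down [-0.  0. -1.] F [-0.6  1.  -2. ] M [ 0.05 -0.02 -0.  ] w 0.204
0.76 [ 87. 190. 192. 193. 210. 224.] (array([ 477.7, -295. ]), array([ 35.2, 224.3]), 0.226)
(array([ 480.2, -341.8]), array([ 16.5, 131.9]), 0.239)
[7.83558724e-02 3.96207680e-02 1.68439040e+02]
```

View pics/side2.png

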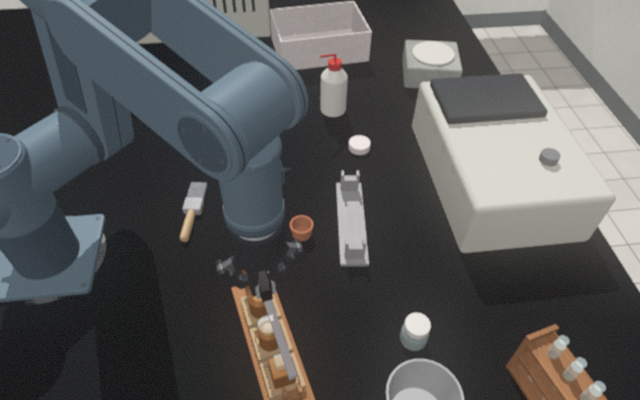

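>>> {"op": "drive_tool", "data": {
  "plan": [
    {"dx": 0.3, "dy": 0.4, "dz": 0, "rx": 0, "ry": 0, "rz": -0.01, "jaw": 10},
    {"dx": 1.0, "dy": 1.4, "dz": 0, "rx": 0, "ry": 0, "rz": -0.02, "jaw": 10},
    {"dx": 2.2, "dy": 3.0, "dz": 0, "rx": 0, "ry": 0, "rz": -0.04, "jaw": 10},
    {"dx": 3.6, "dy": 5.0, "dz": 0, "rx": 0, "ry": 0, "rz": -0.06, "jaw": 10},
    {"dx": 5.2, "dy": 7.2, "dz": 0, "rx": 0, "ry": 0, "rz": -0.085, "jaw": 10},
    {"dx": 6.8, "dy": 9.5, "dz": 0, "rx": 0, "ry": 0, "rz": -0.11, "jaw": 10},
    {"dx": 8.4, "dy": 11.7, "dz": 0, "rx": 0, "ry": 0, "rz": -0.14, "jaw": 10},
    {"dx": 10.0, "dy": 14.0, "dz": 0, "rx": 0, "ry": 0, "rz": -0.165, "jaw": 10},
    {"dx": 11.6, "dy": 16.2, "dz": 0, "rx": 0, "ry": 0, "rz": -0.19, "jaw": 10},
    {"dx": 13.2, "dy": 18.4, "dz": 0, "rx": 0, "ry": 0, "rz": -0.215, "jaw": 10},
    {"dx": 14.8, "dy": 20.6, "dz": 0, "rx": 0, "ry": 0, "rz": -0.24, "jaw": 10},
    {"dx": 16.3, "dy": 22.7, "dz": 0, "rx": 0, "ry": 0, "rz": -0.265, "jaw": 10},
    {"dx": 17.7, "dy": 24.6, "dz": 0, "rx": 0, "ry": 0, "rz": -0.29, "jaw": 10},
    {"dx": 18.8, "dy": 26.2, "dz": 0, "rx": 0, "ry": 0, "rz": -0.305, "jaw": 10},
    {"dx": 19.6, "dy": 27.3, "dz": 0, "rx": 0, "ry": 0, "rz": -0.32, "jaw": 10},
    {"dx": 20.1, "dy": 28.0, "dz": 0, "rx": 0, "ry": 0, "rz": -0.328, "jaw": 10},
    {"dx": 20.1, "dy": 28.0, "dz": 0, "rx": 0, "ry": 0, "rz": -0.328, "jaw": 10},
    {"dx": 20.1, "dy": 28.0, "dz": 0, "rx": 0, "ry": 0, "rz": -0.328, "jaw": 10},
    {"dx": 20.1, "dy": 28.0, "dz": 0, "rx": 0, "ry": 0, "rz": -0.328, "jaw": 10}
  ]
}}

```text
time: 7.47
position: [661.6, 16.3, 191.9]
tool_rot: [1.288, 1.156, -1.29]
force: [0.6, -0.0, -0.1]
grip_width: 0.203
```

```bash
python3 - <<'E'
from m import *
c=capture('side');st();W=cloud(c)
cv2.imwrite('pics/side3.png',c['frame'])
for m in cut_out("side","bar_grip")[:1]:
    P=W[m["pixels"]];P=P[~np.isnan(P[:,0])];print(m["confidence"],np.percentile(P[:,2],[2,10,25,50,75,98]).round(),rect(P))
    Q=P[(P[:,2]>186)&(P[:,2]<200)];print(rect(Q))
    v=np.c_[Q[:,1]];b=np.polyfit(Q[:,1],Q[:,2],1);print("tilt",b[0]); 
    for lo,hi in((-200,-20),(50,200)):
        q=Q[(Q[:,1]>lo)&(Q[:,1]<hi)]
        if len(q):print(q.mean(0),len(q))
E
```

```text
t 7.52 pos [661.6  16.1 192.2] yaw+pi/2 -0.11 down [-0.001 -0.    -1.   ] F [-0.4 -0.6 -1.1] M [ 0.06 -0.05 -0.01] w 0.205
0.84 [182. 189. 191. 192. 212. 223.] (array([671.2,  32.6]), array([330.5,  26.2]), -0.203)
(array([657.7, -23.1]), array([217.3,  16.2]), -0.13)
tilt 0.012296854113564971
[651.33492071 -79.5695661  191.26464116] 290
[672.05002356  76.63459227 191.65438988] 9
```

View pics/side3.png

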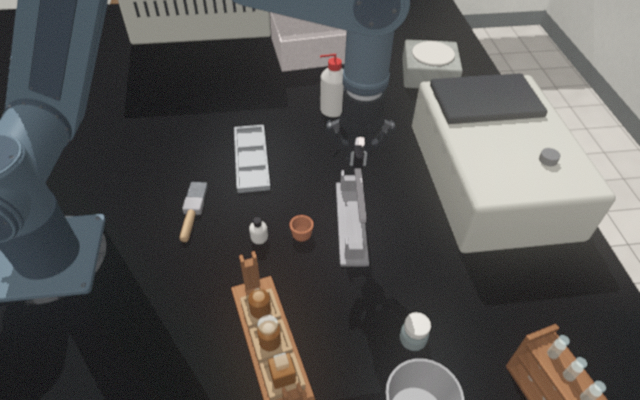

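>>> {"op": "drive_tool", "data": {
  "plan": [
    {"dx": 0, "dy": 0, "dz": -1, "rx": 0, "ry": 0, "rz": 0, "jaw": 10},
    {"dx": 0.05, "dy": 0.1, "dz": -2.5, "rx": 0, "ry": 0, "rz": 0, "jaw": 10},
    {"dx": 0.05, "dy": 0.1, "dz": -4.5, "rx": 0, "ry": 0, "rz": 0, "jaw": 10},
    {"dx": 0.05, "dy": 0.1, "dz": -6.5, "rx": 0, "ry": 0, "rz": 0, "jaw": 10},
    {"dx": 0.05, "dy": 0.1, "dz": -8.5, "rx": 0, "ry": 0, "rz": 0, "jaw": 10},
    {"dx": 0.05, "dy": 0.1, "dz": -10.5, "rx": 0, "ry": 0, "rz": 0, "jaw": 10},
    {"dx": 0.05, "dy": 0.1, "dz": -11.8, "rx": 0, "ry": 0, "rz": 0, "jaw": 10},
    {"dx": 0.05, "dy": 0.1, "dz": -12.6, "rx": 0, "ry": 0, "rz": 0, "jaw": 10},
    {"dx": 0.05, "dy": 0.1, "dz": -13, "rx": 0, "ry": 0, "rz": 0, "jaw": 10},
    {"dx": 0.05, "dy": 0.1, "dz": -13.3, "rx": 0, "ry": 0, "rz": 0, "jaw": 10},
    {"dx": 0.05, "dy": 0.1, "dz": -13.5, "rx": 0, "ry": 0, "rz": 0, "jaw": 10},
    {"dx": 0.05, "dy": 0.1, "dz": -13.5, "rx": 0, "ry": 0, "rz": 0, "jaw": 10},
    {"dx": 0.05, "dy": 0.1, "dz": -13.5, "rx": 0, "ry": 0, "rz": 0, "jaw": 10}
  ]
}}

```text
time: 8.65
position: [663.2, 17.9, 58.1]
tool_rot: [1.29, 1.155, -1.288]
force: [-0.7, -0.2, -1.0]
grip_width: 0.202
```

```bash
python3 - <<'E'
from m import *
c=capture('side');st();W=cloud(c)
cv2.imwrite('pics/side4.png',cv2.resize(c['frame'][120:280,260:460],None,fx=4,fy=3.75))
for m in cut_out("side","bar_grip")[:1]:
    P=W[m["pixels"]];P=P[~np.isnan(P[:,0])];print(np.percentile(P[:,2],[2,10,25,50,75,98]).round(1))
    for lo,hi in((-150,-100),(-80,-20),(50,100),(110,170)):
        q=P[(P[:,1]>lo)&(P[:,1]<hi)&(P[:,2]<75)]
        if len(q):print(np.median(q,0),len(q))
E
```

```text
t 8.7 pos [663.2  17.9  58.2] yaw+pi/2 -0.109 down [ 0.002 -0.    -1.   ] F [ 0.2 -0.  -1.7] M [-0.02  0.07 -0.01] w 0.201
[10.2 54.3 56.6 58.3 76.2 89.4]
[ 648.52701235 -118.31417755   56.76348678] 89
[656.07480315 -51.18163599  57.45045383] 142
[672.19475124  67.54964665  58.07118069] 3
```

View pics/side4.png

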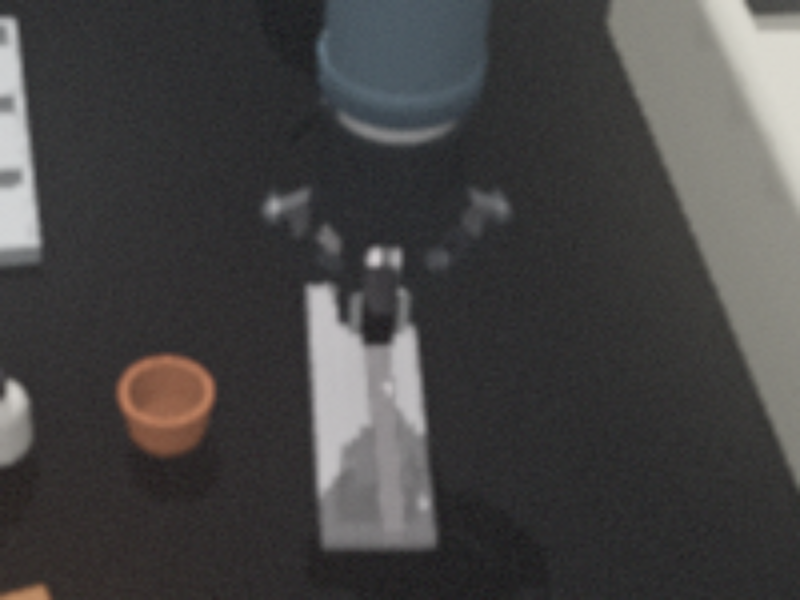

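>>> {"op": "drive_tool", "data": {
  "plan": [
    {"dx": 0, "dy": 0, "dz": -0.1, "rx": 0, "ry": 0, "rz": 0, "jaw": 10},
    {"dx": 0, "dy": 0, "dz": -0.15, "rx": 0, "ry": 0, "rz": 0, "jaw": 10},
    {"dx": 0, "dy": 0, "dz": -0.15, "rx": 0, "ry": 0, "rz": 0, "jaw": 10},
    {"dx": 0, "dy": 0, "dz": -0.15, "rx": 0, "ry": 0, "rz": 0, "jaw": 10}
  ]
}}

```text
time: 9.08
position: [663.1, 18.0, 57.0]
tool_rot: [1.289, 1.154, -1.288]
force: [-2.1, 0.7, 6.3]
grip_width: 0.201
```

>>> {"op": "drive_tool", "data": {
  "plan": [
    {"dx": 0, "dy": 0, "dz": 0, "rx": 0, "ry": 0, "rz": 0, "jaw": 25},
    {"dx": 0, "dy": 0, "dz": 0, "rx": 0, "ry": 0, "rz": 0, "jaw": 35},
    {"dx": 0, "dy": 0, "dz": 0, "rx": 0, "ry": 0, "rz": 0, "jaw": 45},
    {"dx": 0, "dy": 0, "dz": 0, "rx": 0, "ry": 0, "rz": 0, "jaw": 45},
    {"dx": 0, "dy": 0, "dz": 1, "rx": 0, "ry": 0, "rz": 0, "jaw": 45},
    {"dx": 0, "dy": 0, "dz": 3, "rx": 0, "ry": 0, "rz": 0, "jaw": 45},
    {"dx": 0, "dy": 0, "dz": 6, "rx": 0, "ry": 0, "rz": 0, "jaw": 45},
    {"dx": 0, "dy": 0, "dz": 10, "rx": 0, "ry": 0, "rz": 0, "jaw": 45},
    {"dx": -4, "dy": 0, "dz": 14, "rx": 0, "ry": 0, "rz": 0, "jaw": 70},
    {"dx": -8, "dy": -2, "dz": 14, "rx": 0, "ry": 0, "rz": 0.1, "jaw": 100},
    {"dx": -12, "dy": -4, "dz": 14, "rx": 0, "ry": 0, "rz": 0.2, "jaw": 100},
    {"dx": -15, "dy": -6, "dz": 14, "rx": 0, "ry": 0, "rz": 0.3, "jaw": 100},
    {"dx": -17, "dy": -7, "dz": 14, "rx": 0, "ry": 0, "rz": 0.328, "jaw": 100},
    {"dx": -19, "dy": -8, "dz": 14, "rx": 0, "ry": 0, "rz": 0.328, "jaw": 100},
    {"dx": -20, "dy": -8, "dz": 14, "rx": 0, "ry": 0, "rz": 0.328, "jaw": 100},
    {"dx": -20, "dy": -8, "dz": 14, "rx": 0, "ry": 0, "rz": 0.328, "jaw": 100}
  ]
}}

```text
time: 10.42
position: [461.1, -62.1, 196.6]
tool_rot: [1.048, 1.304, -1.048]
force: [0.1, 0.1, -0.6]
grip_width: 1.002
```

```bash
cat > look.py <<'E'
from m import *
import sys
k=sys.argv[1];st()
C={}
for n in("top","side"):
    c=capture(n);W=cloud(c);cv2.imwrite(f"pics/{n}_{k}.png",c["frame"]);print(n)
    for th in sys.argv[2:]:
        ms=cut_out(n,th)[:2]
        for m in ms:
            P=W[m["pixels"]];P=P[~np.isnan(P[:,0])]
            if len(P)<5: continue
            print(th,round(m["confidence"],2),np.round(m["extent"]),"z",np.percentile(P[:,2],[2,50,98]).round(),*rect(P))
            if "mid" in th:
                z0=np.percentile(P[:,2],98)
                Q=P[(P[:,2]<z0-18)&(P[:,2]>z0-60)]
                if len(Q)>5: print("   body",rect(Q))
            if th=="bar_grip":
                for lo,hi in((50,65),(80,95)):
                    Q=P[(P[:,2]>lo)&(P[:,2]<hi)]
                    if len(Q)>4:print("   ",lo,np.median(Q[:,2]),rect(Q))
        if "mid" in th:
            for l in landmark_of(n,th)[:2]: print("   lm",round(l["confidence"],2),np.round(l["location"],1),"z34+18:",px2w(c,*l["location"],plane=52).round(1),"z39:",px2w(c,*l["location"],plane=39).round(1))
E
python3 look.py a bar_grip ball_mid disc_mid square_mid
```

```text
t 10.42 pos [461.1 -62.1 196.6] yaw+pi/2 0.217 down [ 0.  0. -1.] F [ 0.1  0.1 -0.6] M [ 0.01 -0.    0.01] w 1.002
top
bar_grip 0.78 [293. 165.  61.  12.] z [46. 58. 89.] [679.2  79.7] [163.   32.6] -0.137
    50 56.636014285858295 (array([671.1,  84.1]), array([156.3,  14.6]), -0.131)
    80 86.73759717888905 (array([663.9,  18.3]), array([37.2, 17.5]), -0.126)
disc_mid 0.58 [435. 255.  24.  23.] z [21. 84. 88.] [ 458.5 -265.8] [47.9 43. ] -0.766
   body (array([ 457. , -265.5]), array([49.1, 38.4]), -0.609)
disc_mid 0.16 [217. 260.  99.  38.] z [-0.  5. 18.] [444.8 260.1] [ 84.6 240.7] 0.03
   body (array([444.9, 260.6]), array([ 84.4, 239.8]), 0.032)
   lm 0.73 [437.1 255.8] z34+18: [ 459.  -269.4   52. ] z39: [ 460.4 -273.    39. ]
square_mid 0.79 [463. 249.  22.  21.] z [22. 62. 88.] [ 481.6 -339.1] [43.5 56.2] 0.222
   body (array([ 479.8, -338.5]), array([40.1, 54.3]), 0.206)
   lm 0.87 [465.  248.8] z34+18: [ 477.6 -335.6   52. ] z39: [ 479.2 -340.    39. ]
side
bar_grip 0.74 [355. 212.  11. 100.] z [ 9. 57. 88.] [668.2  17.5] [295.7  27.4] -0.131
    50 56.66081752107446 (array([663.7,  18.1]), array([295.9,  17.7]), -0.112)
    80 86.2985387034936 (array([663.9,  18.6]), array([43.9, 18.2]), -0.115)
ball_mid 0.74 [259. 306.  27.  30.] z [23. 63. 85.] [ 451.  -192.6] [52.4 38.8] -1.007
   body (array([ 451. , -192.6]), array([52.4, 38.8]), -1.007)
   lm 0.75 [256.2 301.5] z34+18: [ 440.  -195.8   52. ] z39: [ 439.3 -187.9   39. ]
   lm 0.92 [266.  330.4] z34+18: [ 454.9 -258.    52. ] z39: [ 454.5 -251.1   39. ]
square_mid 0.86 [281. 372.  29.  32.] z [23. 61. 87.] [ 476.3 -329.2] [38.8 47. ] 0.21
   body (array([ 476.6, -329.5]), array([38.7, 46.5]), 0.195)
   lm 0.81 [280.9 368.3] z34+18: [ 476.3 -332.7   52. ] z39: [ 476.2 -326.9   39. ]
```

View pics/top_a.png

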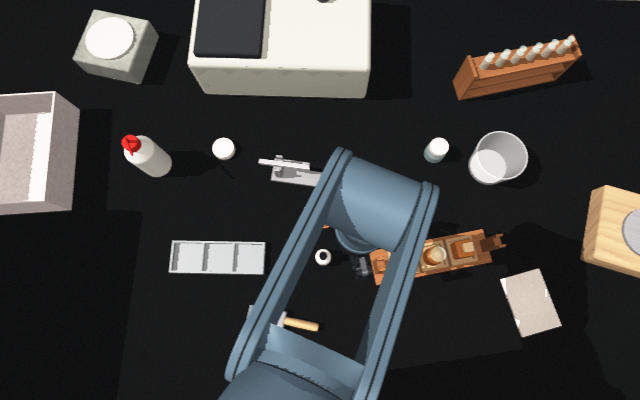

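View pics/side_a.png

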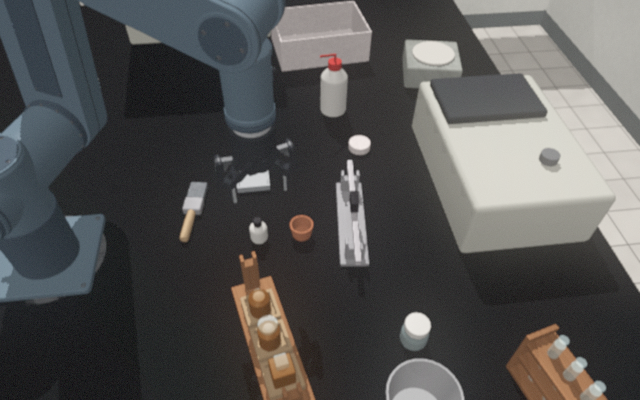

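```bash
cat > bot.py <<'E'
from m import *
seat={"ball":(447.2,-192.4),"disc":(462.4,-263.5),"square":(478.5,-333.5)}
for n in("top","side"):
    c=capture(n);W=cloud(c).reshape(-1,3);W=W[~np.isnan(W[:,0])]
    for k,s in seat.items():
        P=W[np.hypot(W[:,0]-s[0],W[:,1]-s[1])<33]
        top=P[P[:,2]>80]
        Q=P[(P[:,2]>40)&(P[:,2]<72)];h=Q[(Q[:,2]>54)]
        if len(h)<8: print(n,k,"few",len(h));continue
        cc,r=cv2.minEnclosingCircle(h[:,:2].astype(np.float32))
        print(n,k,len(h),"shoulder z",np.median(h[:,2]).round(1),"circ",np.round(cc,1),round(r,1),"rect",rect(h),"stopper",top[:,:2].mean(0).round(1) if len(top) else None,rect(top)[:2] if len(top)>4 else None)
E
python3 bot.py
```

```text
top ball few 0
top disc 80 shoulder z 62.7 circ [ 460.6 -262.8] 20.6 rect (array([ 458.1, -257.4]), array([40.8, 28. ]), -1.164) stopper [ 460.2 -263. ] (array([ 460.3, -263.1]), array([34.4, 34.2]))
top square 193 shoulder z 61.6 circ [ 478.1 -332.7] 26.2 rect (array([ 478.4, -331.8]), array([39.8, 40.5]), 0.219) stopper [ 478.2 -331.8] (array([ 478.5, -332.7]), array([22.1, 22.8]))
side ball 266 shoulder z 64.0 circ [ 444.9 -194.1] 21.2 rect (array([ 445.2, -194.8]), array([39.2, 39.9]), 1.556) stopper [ 445.6 -195. ] (array([ 445. , -193.6]), array([16.6, 17.2]))
side disc 186 shoulder z 63.1 circ [ 459.6 -263.5] 20.8 rect (array([ 460.4, -269.8]), array([40.5, 28.3]), -1.463) stopper [ 459.6 -263.2] (array([ 459.5, -262.4]), array([35.2, 33.6]))
side square 368 shoulder z 61.2 circ [ 477.4 -331.7] 26.6 rect (array([ 477.7, -331.7]), array([40. , 40.7]), 0.19) stopper [ 477.7 -332.5] (array([ 477.4, -331.3]), array([21.8, 23. ]))
```

>>> {"op": "drive_tool", "data": {
  "plan": [
    {"dx": -0.4, "dy": -3.5, "dz": 0, "rx": 0, "ry": 0, "rz": 0, "jaw": 100},
    {"dx": -0.8, "dy": -7, "dz": -0.5, "rx": 0, "ry": 0, "rz": 0, "jaw": 100},
    {"dx": -1.2, "dy": -10.5, "dz": -2, "rx": 0, "ry": 0, "rz": 0, "jaw": 100},
    {"dx": -1.6, "dy": -13.2, "dz": -5, "rx": 0, "ry": 0, "rz": 0, "jaw": 100},
    {"dx": -1.6, "dy": -13.2, "dz": -7, "rx": 0, "ry": 0, "rz": 0, "jaw": 100},
    {"dx": -1.6, "dy": -13.2, "dz": -7, "rx": 0, "ry": 0, "rz": 0, "jaw": 100},
    {"dx": -1.6, "dy": -13.2, "dz": -7, "rx": 0, "ry": 0, "rz": 0, "jaw": 100},
    {"dx": -1.6, "dy": -13.2, "dz": -7, "rx": 0, "ry": 0, "rz": 0, "jaw": 100}
  ]
}}

```text
time: 11.98
position: [447.2, -193.8, 126.8]
tool_rot: [1.046, 1.304, -1.046]
force: [0.5, -0.9, 1.3]
grip_width: 1.0
```

```bash
python3 -c "
from h import *
st();c=capture('side');st();capture('side');st()"
```

```text
t 11.98 pos [ 447.2 -193.8  126.8] yaw+pi/2 0.22 down [ 0.001 -0.    -1.   ] F [ 0.5 -0.9  1.3] M [-0.04 -0.03 -0.08] w 1.0
t 12.03 pos [ 447.6 -193.9  127.3] yaw+pi/2 0.22 down [ 0.002 -0.001 -1.   ] F [ 0.  -0.3  0.1] M [-0.07  0.    0.05] w 1.001
t 12.08 pos [ 447.7 -193.9  127.4] yaw+pi/2 0.22 down [ 0.002 -0.002 -1.   ] F [ 0.8 -0.2  0. ] M [ 0.02 -0.03  0.06] w 1.001
```

>>> {"op": "drive_tool", "data": {
  "plan": [
    {"dx": -0.25, "dy": -0.05, "dz": -2, "rx": 0, "ry": 0, "rz": 0, "jaw": 100},
    {"dx": -0.25, "dy": -0.05, "dz": -4.5, "rx": 0, "ry": 0, "rz": 0, "jaw": 100},
    {"dx": -0.25, "dy": -0.05, "dz": -7, "rx": 0, "ry": 0, "rz": 0, "jaw": 100},
    {"dx": -0.25, "dy": -0.05, "dz": -8.7, "rx": 0, "ry": 0, "rz": 0, "jaw": 100},
    {"dx": -0.25, "dy": -0.05, "dz": -9.4, "rx": 0, "ry": 0, "rz": 0, "jaw": 100},
    {"dx": -0.25, "dy": -0.05, "dz": -9.4, "rx": 0, "ry": 0, "rz": 0, "jaw": 80},
    {"dx": -0.25, "dy": -0.05, "dz": -9.4, "rx": 0, "ry": 0, "rz": 0, "jaw": 60},
    {"dx": -0.25, "dy": -0.05, "dz": -9.4, "rx": 0, "ry": 0, "rz": 0, "jaw": 52},
    {"dx": -0.25, "dy": -0.05, "dz": -9.4, "rx": 0, "ry": 0, "rz": 0, "jaw": 46},
    {"dx": -0.25, "dy": -0.05, "dz": -9.4, "rx": 0, "ry": 0, "rz": 0, "jaw": 40},
    {"dx": -0.25, "dy": -0.05, "dz": -9.4, "rx": 0, "ry": 0, "rz": 0, "jaw": 40},
    {"dx": -0.25, "dy": -0.05, "dz": -9.4, "rx": 0, "ry": 0, "rz": 0, "jaw": 40},
    {"dx": -0.25, "dy": -0.05, "dz": -9.4, "rx": 0, "ry": 0, "rz": 0, "jaw": 40}
  ],
  "grip_force": 40
}}

```text
time: 13.17
position: [445.3, -195.2, 33.6]
tool_rot: [1.046, 1.301, -1.046]
force: [0.2, 1.0, 4.8]
grip_width: 0.476
```

```bash
python3 -c "
from h import *
st();c=capture('side');st()
cv2.imwrite('pics/side5.png',cv2.resize(c['frame'][230:400,180:380],None,fx=4,fy=3.5))"
```

```text
t 13.17 pos [ 445.3 -195.2   33.6] yaw+pi/2 0.219 down [ 0.003 -0.002 -1.   ] F [0.2 1.  4.8] M [0.21 0.08 0.06] w 0.476
t 13.22 pos [ 445.3 -195.1   33.6] yaw+pi/2 0.219 down [ 0.003 -0.002 -1.   ] F [-0.3  0.4  5. ] M [0.24 0.06 0.06] w 0.477
```

View pics/side5.png

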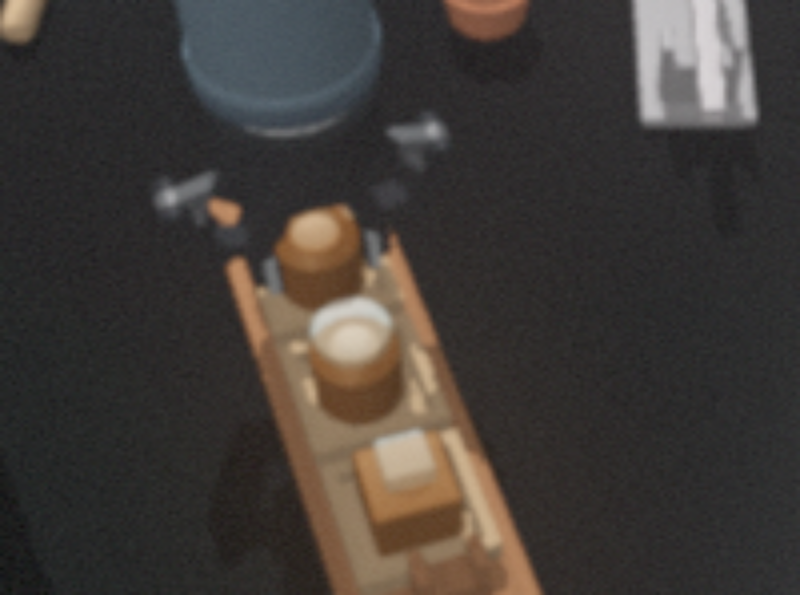

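>>> {"op": "drive_tool", "data": {
  "plan": [
    {"dx": 0, "dy": 0, "dz": 0.4, "rx": 0, "ry": 0, "rz": 0, "jaw": 40},
    {"dx": 0, "dy": 0, "dz": 1.2, "rx": 0, "ry": 0, "rz": 0, "jaw": 40},
    {"dx": 0, "dy": 0, "dz": 2.4, "rx": 0, "ry": 0, "rz": 0, "jaw": 40},
    {"dx": 0, "dy": 0, "dz": 4, "rx": 0, "ry": 0, "rz": 0, "jaw": 40},
    {"dx": 0, "dy": 0, "dz": 6, "rx": 0, "ry": 0, "rz": 0, "jaw": 40},
    {"dx": 0, "dy": 0, "dz": 8, "rx": 0, "ry": 0, "rz": 0, "jaw": 40},
    {"dx": 0, "dy": 0, "dz": 10, "rx": 0, "ry": 0, "rz": 0, "jaw": 40},
    {"dx": 0, "dy": 0, "dz": 11.3, "rx": 0, "ry": 0, "rz": 0, "jaw": 40},
    {"dx": 0, "dy": 0, "dz": 12, "rx": 0, "ry": 0, "rz": 0, "jaw": 40},
    {"dx": 0, "dy": 0, "dz": 12, "rx": 0, "ry": 0, "rz": 0, "jaw": 40}
  ]
}}

```text
time: 14.05
position: [445.0, -195.2, 154.0]
tool_rot: [1.046, 1.301, -1.046]
force: [-0.0, -0.6, -1.9]
grip_width: 0.479
```

```bash
python3 -c "
from h import *
st();c=capture('side');st()
cv2.imwrite('pics/side6.png',cv2.resize(c['frame'][180:380,160:380],None,fx=3,fy=3))"
```

```text
t 14.05 pos [ 445.  -195.2  154. ] yaw+pi/2 0.219 down [ 0.003 -0.002 -1.   ] F [-0.  -0.6 -1.9] M [ 0.04 -0.03  0.02] w 0.479
t 14.1 pos [ 444.4 -194.8  152.7] yaw+pi/2 0.219 down [ 0.001 -0.001 -1.   ] F [-0.6  0.3 -0.8] M [-0.06 -0.02 -0.03] w 0.476
```

View pics/side6.png

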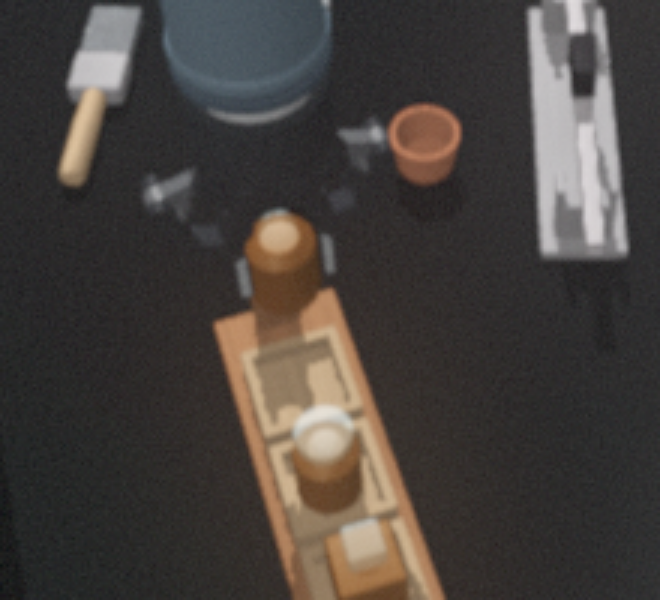

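>>> {"op": "drive_tool", "data": {
  "plan": [
    {"dx": 0, "dy": 0.5, "dz": 0, "rx": 0, "ry": 0, "rz": 0, "jaw": 40},
    {"dx": 0, "dy": 1.8, "dz": 0, "rx": 0, "ry": 0, "rz": -0.01, "jaw": 40},
    {"dx": 0, "dy": 3.8, "dz": 0, "rx": 0, "ry": 0, "rz": -0.02, "jaw": 40},
    {"dx": 0, "dy": 6.4, "dz": 0, "rx": 0, "ry": 0, "rz": -0.04, "jaw": 40},
    {"dx": 0, "dy": 9.2, "dz": 0, "rx": 0, "ry": 0, "rz": -0.06, "jaw": 40},
    {"dx": 0, "dy": 12.2, "dz": 0, "rx": 0, "ry": 0, "rz": -0.07, "jaw": 40},
    {"dx": 0, "dy": 15.2, "dz": 0, "rx": 0, "ry": 0, "rz": -0.09, "jaw": 40},
    {"dx": 0, "dy": 18.2, "dz": 0, "rx": 0, "ry": 0, "rz": -0.1, "jaw": 40},
    {"dx": 0, "dy": 21.2, "dz": 0, "rx": 0, "ry": 0, "rz": -0.12, "jaw": 40},
    {"dx": 0, "dy": 24.2, "dz": 0, "rx": 0, "ry": 0, "rz": -0.14, "jaw": 40},
    {"dx": 0, "dy": 27.2, "dz": 0, "rx": 0, "ry": 0, "rz": -0.16, "jaw": 40},
    {"dx": 0, "dy": 30.2, "dz": 0, "rx": 0, "ry": 0, "rz": -0.17, "jaw": 40},
    {"dx": 0, "dy": 33, "dz": 0, "rx": 0, "ry": 0, "rz": -0.19, "jaw": 40},
    {"dx": 0, "dy": 35.4, "dz": 0, "rx": 0, "ry": 0, "rz": -0.2, "jaw": 40},
    {"dx": 0, "dy": 37.1, "dz": 0, "rx": 0, "ry": 0, "rz": -0.21, "jaw": 40},
    {"dx": 0, "dy": 37.8, "dz": 0, "rx": 0, "ry": 0, "rz": -0.21, "jaw": 40},
    {"dx": 0, "dy": 37.8, "dz": 0, "rx": 0, "ry": 0, "rz": -0.21, "jaw": 40},
    {"dx": 0, "dy": 37.8, "dz": 0, "rx": 0, "ry": 0, "rz": -0.21, "jaw": 40},
    {"dx": 0, "dy": 37.8, "dz": 0, "rx": 0, "ry": 0, "rz": -0.21, "jaw": 40}
  ]
}}

```text
time: 15.68
position: [443.8, 182.5, 151.3]
tool_rot: [1.202, 1.214, -1.204]
force: [0.9, 0.5, -1.3]
grip_width: 0.481
```

```bash
python3 - <<'E'
from m import *
st();c=capture('side');st();W=cloud(c).reshape(-1,3);W=W[~np.isnan(W[:,0])]
P=W[(np.hypot(W[:,0]-444,W[:,1]-183)<60)]
Q=P[(P[:,2]>170)&(P[:,2]<188)&(np.hypot(P[:,0]-444,P[:,1]-183)<26)];print(len(Q),cv2.minEnclosingCircle(Q[:,:2].astype(np.float32)),np.median(Q[:,2]))
cv2.imwrite('pics/side7.png',cv2.resize(c['frame'][60:230,160:360],None,fx=4,fy=3.5))
E
```

```text
t 15.68 pos [443.8 182.5 151.3] yaw+pi/2 0.009 down [-0.001 -0.001 -1.   ] F [ 0.9  0.5 -1.3] M [-0.01 -0.03 -0.02] w 0.481
t 15.73 pos [444.  182.4 151.5] yaw+pi/2 0.008 down [-0.001 -0.    -1.   ] F [ 0.5  0.3 -2. ] M [-0.05 -0.02  0.02] w 0.48
216 ((444.02850341796875, 179.29132080078125), 24.674652099609375) 180.21114689089958
```

View pics/side7.png

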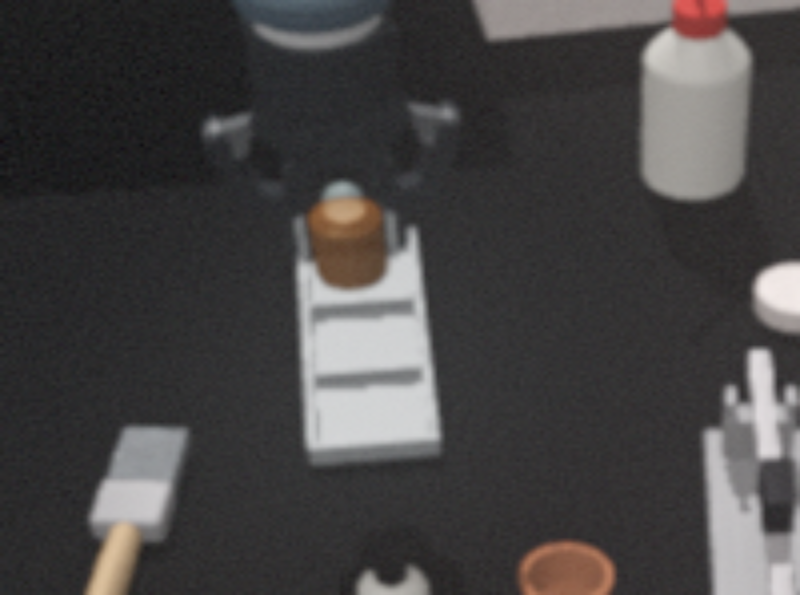

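>>> {"op": "drive_tool", "data": {
  "plan": [
    {"dx": 0, "dy": 0.05, "dz": -1, "rx": 0, "ry": 0, "rz": 0, "jaw": 40},
    {"dx": 0, "dy": 0.05, "dz": -2.8, "rx": 0, "ry": 0, "rz": 0, "jaw": 40},
    {"dx": 0, "dy": 0.05, "dz": -5, "rx": 0, "ry": 0, "rz": 0, "jaw": 40},
    {"dx": 0, "dy": 0.05, "dz": -7.2, "rx": 0, "ry": 0, "rz": 0, "jaw": 40},
    {"dx": 0, "dy": 0.05, "dz": -9.2, "rx": 0, "ry": 0, "rz": 0, "jaw": 40},
    {"dx": 0, "dy": 0.05, "dz": -10.8, "rx": 0, "ry": 0, "rz": 0, "jaw": 40},
    {"dx": 0, "dy": 0.05, "dz": -11.8, "rx": 0, "ry": 0, "rz": 0, "jaw": 40},
    {"dx": 0, "dy": 0.05, "dz": -12.4, "rx": 0, "ry": 0, "rz": 0, "jaw": 40},
    {"dx": 0, "dy": 0.05, "dz": -12.7, "rx": 0, "ry": 0, "rz": 0, "jaw": 40},
    {"dx": 0, "dy": 0.05, "dz": -12.9, "rx": 0, "ry": 0, "rz": 0, "jaw": 40},
    {"dx": 0, "dy": 0.05, "dz": -12.9, "rx": 0, "ry": 0, "rz": 0, "jaw": 40},
    {"dx": 0, "dy": 0.05, "dz": -12.9, "rx": 0, "ry": 0, "rz": 0, "jaw": 40}
  ]
}}

```text
time: 16.73
position: [444.7, 184.0, 23.5]
tool_rot: [1.203, 1.213, -1.201]
force: [0.2, -0.4, -1.7]
grip_width: 0.474
```

>>> {"op": "drive_tool", "data": {
  "plan": [
    {"dx": 0, "dy": 0, "dz": -0.1, "rx": 0, "ry": 0, "rz": 0, "jaw": 40},
    {"dx": 0, "dy": 0, "dz": -0.2, "rx": 0, "ry": 0, "rz": 0, "jaw": 40},
    {"dx": 0, "dy": 0, "dz": -0.2, "rx": 0, "ry": 0, "rz": 0, "jaw": 40},
    {"dx": 0, "dy": 0, "dz": -0.2, "rx": 0, "ry": 0, "rz": 0, "jaw": 40}
  ]
}}

```text
time: 17.07
position: [444.2, 184.0, 21.0]
tool_rot: [1.203, 1.213, -1.202]
force: [0.9, -0.7, -1.0]
grip_width: 0.478
```

>>> {"op": "drive_tool", "data": {
  "plan": [
    {"dx": 0, "dy": 0, "dz": -0.05, "rx": 0, "ry": 0, "rz": 0, "jaw": 40},
    {"dx": 0, "dy": 0, "dz": -0.1, "rx": 0, "ry": 0, "rz": 0, "jaw": 40},
    {"dx": 0, "dy": 0, "dz": -0.1, "rx": 0, "ry": 0, "rz": 0, "jaw": 40},
    {"dx": 0, "dy": 0, "dz": -0.1, "rx": 0, "ry": 0, "rz": 0, "jaw": 40}
  ]
}}

```text
time: 17.4
position: [444.2, 184.1, 20.6]
tool_rot: [1.203, 1.213, -1.202]
force: [-2.5, 0.4, 7.7]
grip_width: 0.478
```

>>> {"op": "drive_tool", "data": {
  "plan": [
    {"dx": 0, "dy": 0, "dz": 0, "rx": 0, "ry": 0, "rz": 0, "jaw": 55},
    {"dx": 0, "dy": 0, "dz": 0, "rx": 0, "ry": 0, "rz": 0, "jaw": 70},
    {"dx": 0, "dy": 0, "dz": 0, "rx": 0, "ry": 0, "rz": 0, "jaw": 90},
    {"dx": 0, "dy": 0, "dz": 0.2, "rx": 0, "ry": 0, "rz": 0, "jaw": 100},
    {"dx": 0, "dy": 0, "dz": 1, "rx": 0, "ry": 0, "rz": 0, "jaw": 100},
    {"dx": 0, "dy": 0, "dz": 3, "rx": 0, "ry": 0, "rz": 0, "jaw": 100},
    {"dx": 0, "dy": 0, "dz": 6, "rx": 0, "ry": 0, "rz": 0, "jaw": 100},
    {"dx": 0, "dy": 0, "dz": 10, "rx": 0, "ry": 0, "rz": 0, "jaw": 100},
    {"dx": 0, "dy": -2, "dz": 13, "rx": 0, "ry": 0, "rz": 0, "jaw": 100},
    {"dx": 0.2, "dy": -6, "dz": 13, "rx": 0, "ry": 0, "rz": 0, "jaw": 100},
    {"dx": 0.3, "dy": -10, "dz": 13, "rx": 0, "ry": 0, "rz": 0.05, "jaw": 100},
    {"dx": 0.5, "dy": -14, "dz": 13, "rx": 0, "ry": 0, "rz": 0.08, "jaw": 100},
    {"dx": 0.6, "dy": -18, "dz": 13, "rx": 0, "ry": 0, "rz": 0.1, "jaw": 100},
    {"dx": 0.8, "dy": -22, "dz": 13, "rx": 0, "ry": 0, "rz": 0.12, "jaw": 100},
    {"dx": 0.9, "dy": -26, "dz": 13, "rx": 0, "ry": 0, "rz": 0.15, "jaw": 100},
    {"dx": 1.1, "dy": -30, "dz": 13, "rx": 0, "ry": 0, "rz": 0.17, "jaw": 100},
    {"dx": 1.3, "dy": -34, "dz": 13, "rx": 0, "ry": 0, "rz": 0.19, "jaw": 100},
    {"dx": 1.4, "dy": -38, "dz": 13, "rx": 0, "ry": 0, "rz": 0.2, "jaw": 100},
    {"dx": 1.5, "dy": -42, "dz": 13, "rx": 0, "ry": 0, "rz": 0.21, "jaw": 100},
    {"dx": 1.6, "dy": -44.7, "dz": 13, "rx": 0, "ry": 0, "rz": 0.21, "jaw": 100}
  ]
}}

```text
time: 19.07
position: [459.9, -266.9, 150.6]
tool_rot: [1.046, 1.302, -1.048]
force: [-0.2, -0.0, -0.2]
grip_width: 0.998
```

```bash
python3 - <<'E'
from m import *
st();c=capture('side');st();capture('top');st();W=cloud(c).reshape(-1,3);W=W[~np.isnan(W[:,0])]
P=W[(np.hypot(W[:,0]-444,W[:,1]-184)<40)]
Q=P[(P[:,2]>40)&(P[:,2]<56)];print(len(Q),cv2.minEnclosingCircle(Q[:,:2].astype(np.float32)),np.median(Q[:,2]),P[:,2].max())
cv2.imwrite('pics/side8.png',c['frame'])
E
```

```text
t 19.07 pos [ 459.9 -266.9  150.6] yaw+pi/2 0.218 down [ 0.001 -0.002 -1.   ] F [-0.2 -0.  -0.2] M [-0.01 -0.02 -0.03] w 0.998
t 19.12 pos [ 460.6 -271.2  150.7] yaw+pi/2 0.216 down [ 0.002 -0.005 -1.   ] F [ 0.9 -5.1  0.4] M [-0.17 -0.09  0.  ] w 0.998
t 19.17 pos [ 460.3 -267.9  150.4] yaw+pi/2 0.214 down [ 0.001 -0.002 -1.   ] F [-0.7  1.   0.6] M [-0.03 -0.01  0.02] w 1.001
  return _methods._mean(a, axis=axis, dtype=dtype,
  ret = ret.dtype.type(ret / rcount)
Traceback (most recent call last):
ValueError: zero-size array to reduction operation maximum which has no identity
```

```bash
python3 - <<'E'
from m import *
c=capture('side');cv2.imwrite('pics/side8.png',c['frame'])
c=capture('top');st();cv2.imwrite('pics/top8.png',c['frame']);W=cloud(c).reshape(-1,3);W=W[~np.isnan(W[:,0])]
P=W[(np.hypot(W[:,0]-444,W[:,1]-184)<40)]
Q=P[(P[:,2]>40)&(P[:,2]<56)];print(len(Q),P[:,2].max());
if len(Q): print(cv2.minEnclosingCircle(Q[:,:2].astype(np.float32)),np.median(Q[:,2]))
E
```

```text
t 19.27 pos [ 459.7 -263.4  149.9] yaw+pi/2 0.217 down [-0.     0.001 -1.   ] F [-0.3 -0.2 -0.1] M [-0.05 -0.02 -0.04] w 1.001
182 74.40870259809134
((445.2042541503906, 183.52215576171875), 20.883474349975586) 51.090918297454536
```

View pics/side8.png

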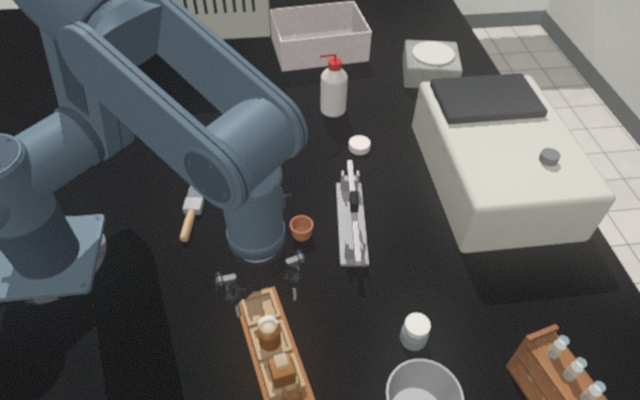

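View pics/top8.png

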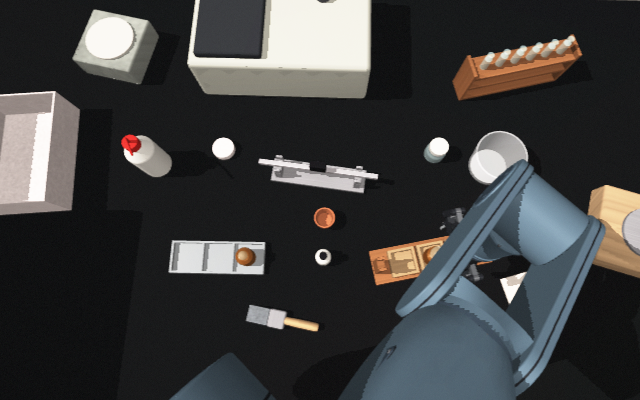

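The ball bottle stands in the tray's right compartment (top view at (245,257)), with its shoulder at z=51. Next is the disc bottle.

>>> {"op": "drive_tool", "data": {
  "plan": [
    {"dx": 0, "dy": 0, "dz": -2, "rx": 0, "ry": 0, "rz": 0, "jaw": 100},
    {"dx": 0, "dy": 0, "dz": -5, "rx": 0, "ry": 0, "rz": 0, "jaw": 100},
    {"dx": 0, "dy": 0, "dz": -8, "rx": 0, "ry": 0, "rz": 0, "jaw": 100},
    {"dx": 0, "dy": 0, "dz": -10.5, "rx": 0, "ry": 0, "rz": 0, "jaw": 100},
    {"dx": 0, "dy": 0, "dz": -11.6, "rx": 0, "ry": 0, "rz": 0, "jaw": 100},
    {"dx": 0, "dy": 0, "dz": -11.6, "rx": 0, "ry": 0, "rz": 0, "jaw": 100},
    {"dx": 0, "dy": 0, "dz": -11.6, "rx": 0, "ry": 0, "rz": 0, "jaw": 80},
    {"dx": 0, "dy": 0, "dz": -11.6, "rx": 0, "ry": 0, "rz": 0, "jaw": 60},
    {"dx": 0, "dy": 0, "dz": -11.6, "rx": 0, "ry": 0, "rz": 0, "jaw": 52},
    {"dx": 0, "dy": 0, "dz": -11.6, "rx": 0, "ry": 0, "rz": 0, "jaw": 46},
    {"dx": 0, "dy": 0, "dz": -11.6, "rx": 0, "ry": 0, "rz": 0, "jaw": 40},
    {"dx": 0, "dy": 0, "dz": -11.6, "rx": 0, "ry": 0, "rz": 0, "jaw": 40},
    {"dx": 0, "dy": 0, "dz": -11.6, "rx": 0, "ry": 0, "rz": 0, "jaw": 40},
    {"dx": 0, "dy": 0, "dz": -11.6, "rx": 0, "ry": 0, "rz": 0, "jaw": 40}
  ]
}}

```text
time: 20.43
position: [460.8, -263.4, 35.6]
tool_rot: [1.046, 1.302, -1.046]
force: [-0.7, 0.7, 6.9]
grip_width: 0.477
```

```bash
python3 -c "
from h import *
st();c=capture('side');st()
cv2.imwrite('pics/side9.png',cv2.resize(c['frame'][230:400,180:380],None,fx=4,fy=3.5))"
```

```text
t 20.43 pos [ 460.8 -263.4   35.6] yaw+pi/2 0.219 down [ 0.002 -0.001 -1.   ] F [-0.7  0.7  6.9] M [0.3  0.16 0.05] w 0.477
t 20.48 pos [ 460.8 -263.4   35.6] yaw+pi/2 0.219 down [ 0.002 -0.001 -1.   ] F [-1.   2.2  5.9] M [0.29 0.15 0.12] w 0.478
```

View pics/side9.png

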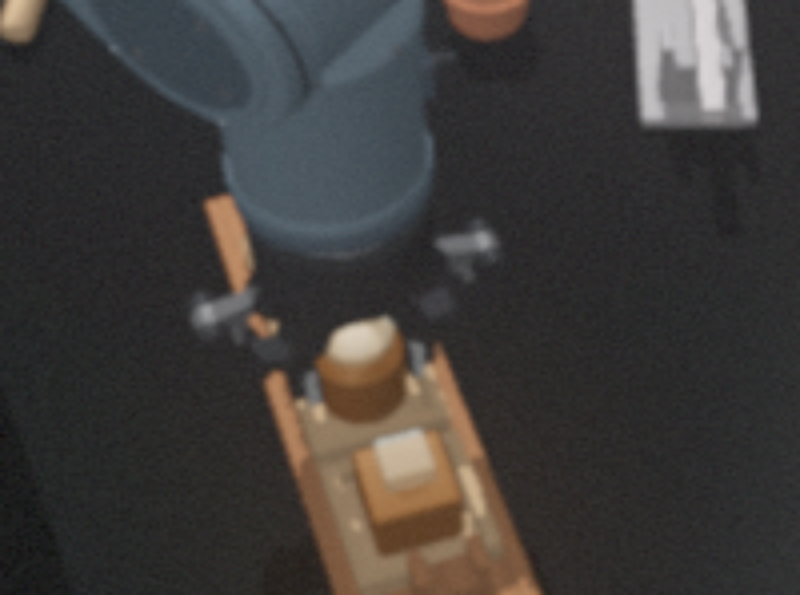

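>>> {"op": "drive_tool", "data": {
  "plan": [
    {"dx": 0, "dy": 0, "dz": 0.4, "rx": 0, "ry": 0, "rz": 0, "jaw": 40},
    {"dx": 0, "dy": 0, "dz": 1.2, "rx": 0, "ry": 0, "rz": 0, "jaw": 40},
    {"dx": 0, "dy": 0, "dz": 2.4, "rx": 0, "ry": 0, "rz": 0, "jaw": 40},
    {"dx": 0, "dy": 0, "dz": 4, "rx": 0, "ry": 0, "rz": 0, "jaw": 40},
    {"dx": 0, "dy": 0, "dz": 6, "rx": 0, "ry": 0, "rz": 0, "jaw": 40},
    {"dx": 0, "dy": 0, "dz": 8, "rx": 0, "ry": 0, "rz": 0, "jaw": 40},
    {"dx": 0, "dy": 0, "dz": 10, "rx": 0, "ry": 0, "rz": 0, "jaw": 40},
    {"dx": 0, "dy": 0, "dz": 11.3, "rx": 0, "ry": 0, "rz": 0, "jaw": 40},
    {"dx": 0, "dy": 0, "dz": 12, "rx": 0, "ry": 0, "rz": 0, "jaw": 40},
    {"dx": 0, "dy": 0, "dz": 12, "rx": 0, "ry": 0, "rz": 0, "jaw": 40}
  ]
}}

```text
time: 21.32
position: [461.0, -263.8, 156.1]
tool_rot: [1.046, 1.301, -1.046]
force: [0.5, 0.5, -1.8]
grip_width: 0.48
```

```bash
python3 -c "
from h import *
c=capture('side');st()
cv2.imwrite('pics/side10.png',cv2.resize(c['frame'][180:380,160:380],None,fx=3,fy=3))"
```

```text
t 21.37 pos [ 460.4 -263.3  154.6] yaw+pi/2 0.219 down [ 0.001 -0.001 -1.   ] F [-0.1  0.4 -2.1] M [ 0.02  0.01 -0.03] w 0.481
```

View pics/side10.png

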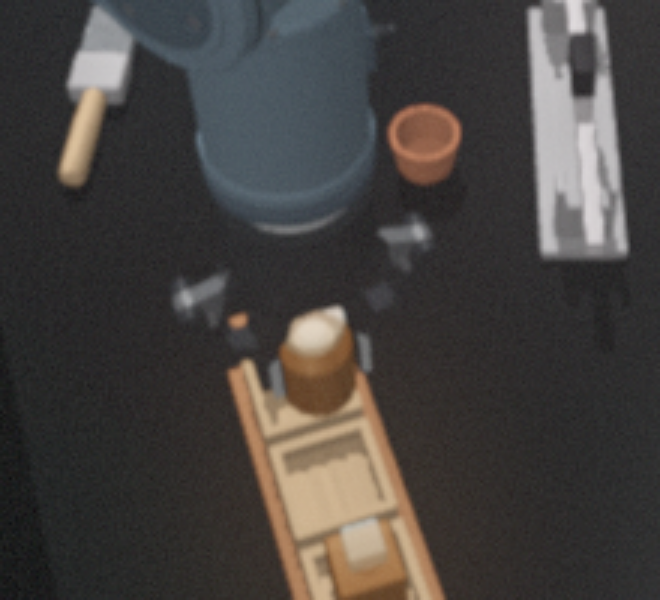

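>>> {"op": "drive_tool", "data": {
  "plan": [
    {"dx": 0, "dy": 0.6, "dz": 0, "rx": 0, "ry": 0, "rz": 0, "jaw": 40},
    {"dx": -0.1, "dy": 2.2, "dz": 0, "rx": 0, "ry": 0, "rz": -0.01, "jaw": 40},
    {"dx": -0.2, "dy": 4.8, "dz": 0, "rx": 0, "ry": 0, "rz": -0.02, "jaw": 40},
    {"dx": -0.3, "dy": 8, "dz": 0, "rx": 0, "ry": 0, "rz": -0.03, "jaw": 40},
    {"dx": -0.4, "dy": 11.5, "dz": 0, "rx": 0, "ry": 0, "rz": -0.05, "jaw": 40},
    {"dx": -0.5, "dy": 15.2, "dz": 0, "rx": 0, "ry": 0, "rz": -0.06, "jaw": 40},
    {"dx": -0.6, "dy": 18.9, "dz": 0, "rx": 0, "ry": 0, "rz": -0.08, "jaw": 40},
    {"dx": -0.7, "dy": 22.6, "dz": 0, "rx": 0, "ry": 0, "rz": -0.09, "jaw": 40},
    {"dx": -0.8, "dy": 26.3, "dz": 0, "rx": 0, "ry": 0, "rz": -0.11, "jaw": 40},
    {"dx": -1.0, "dy": 30, "dz": 0, "rx": 0, "ry": 0, "rz": -0.12, "jaw": 40},
    {"dx": -1.1, "dy": 33.7, "dz": 0, "rx": 0, "ry": 0, "rz": -0.14, "jaw": 40},
    {"dx": -1.2, "dy": 37.4, "dz": 0, "rx": 0, "ry": 0, "rz": -0.15, "jaw": 40},
    {"dx": -1.3, "dy": 41, "dz": 0, "rx": 0, "ry": 0, "rz": -0.17, "jaw": 40},
    {"dx": -1.4, "dy": 44.5, "dz": 0, "rx": 0, "ry": 0, "rz": -0.18, "jaw": 40},
    {"dx": -1.5, "dy": 47.7, "dz": 0, "rx": 0, "ry": 0, "rz": -0.2, "jaw": 40},
    {"dx": -1.6, "dy": 50.2, "dz": 0, "rx": 0, "ry": 0, "rz": -0.21, "jaw": 40},
    {"dx": -1.7, "dy": 51.6, "dz": 0, "rx": 0, "ry": 0, "rz": -0.21, "jaw": 40},
    {"dx": -1.7, "dy": 52.1, "dz": 0, "rx": 0, "ry": 0, "rz": -0.21, "jaw": 40},
    {"dx": -1.7, "dy": 52.1, "dz": 0, "rx": 0, "ry": 0, "rz": -0.21, "jaw": 40},
    {"dx": -1.7, "dy": 52.1, "dz": 0, "rx": 0, "ry": 0, "rz": -0.21, "jaw": 40}
  ]
}}

```text
time: 23.03
position: [442.4, 257.4, 152.9]
tool_rot: [1.201, 1.214, -1.204]
force: [-0.2, -0.9, -2.3]
grip_width: 0.479
```

```bash
python3 - <<'E'
from m import *
c=capture('side');st();capture('side');st()
cv2.imwrite('pics/side11.png',cv2.resize(c['frame'][60:230,160:360],None,fx=4,fy=3.5))
E
```

```text
t 23.08 pos [442.7 257.  153.2] yaw+pi/2 0.009 down [-0.001 -0.001 -1.   ] F [ 0.9 -0.1 -1.8] M [ 0.08 -0.01 -0.06] w 0.476
t 23.13 pos [442.9 256.8 153.4] yaw+pi/2 0.008 down [-0.001 -0.001 -1.   ] F [-0.3 -0.2 -1.8] M [-0.03 -0.06 -0.01] w 0.476
```

View pics/side11.png

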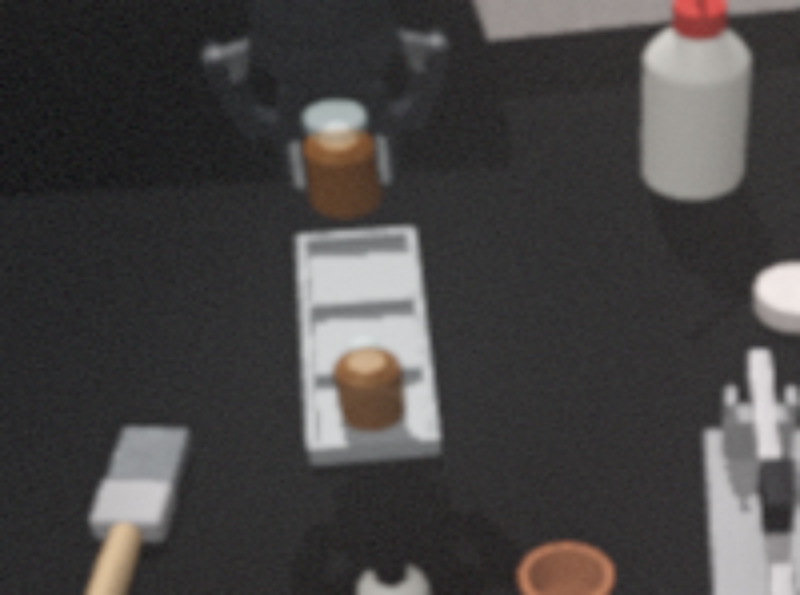

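>>> {"op": "drive_tool", "data": {
  "plan": [
    {"dx": 0, "dy": 0.05, "dz": -1, "rx": 0, "ry": 0, "rz": 0, "jaw": 40},
    {"dx": 0, "dy": 0.05, "dz": -2.8, "rx": 0, "ry": 0, "rz": 0, "jaw": 40},
    {"dx": 0, "dy": 0.05, "dz": -5, "rx": 0, "ry": 0, "rz": 0, "jaw": 40},
    {"dx": 0, "dy": 0.05, "dz": -7.2, "rx": 0, "ry": 0, "rz": 0, "jaw": 40},
    {"dx": 0, "dy": 0.05, "dz": -9.2, "rx": 0, "ry": 0, "rz": 0, "jaw": 40},
    {"dx": 0, "dy": 0.05, "dz": -10.8, "rx": 0, "ry": 0, "rz": 0, "jaw": 40},
    {"dx": 0, "dy": 0.05, "dz": -11.8, "rx": 0, "ry": 0, "rz": 0, "jaw": 40},
    {"dx": 0, "dy": 0.05, "dz": -12.4, "rx": 0, "ry": 0, "rz": 0, "jaw": 40},
    {"dx": 0, "dy": 0.05, "dz": -12.7, "rx": 0, "ry": 0, "rz": 0, "jaw": 40},
    {"dx": 0, "dy": 0.05, "dz": -12.9, "rx": 0, "ry": 0, "rz": 0, "jaw": 40},
    {"dx": 0, "dy": 0.05, "dz": -13, "rx": 0, "ry": 0, "rz": 0, "jaw": 40},
    {"dx": 0, "dy": 0.05, "dz": -13, "rx": 0, "ry": 0, "rz": 0, "jaw": 40},
    {"dx": 0, "dy": 0.05, "dz": -13, "rx": 0, "ry": 0, "rz": 0, "jaw": 40}
  ]
}}

```text
time: 24.22
position: [443.6, 258.7, 24.5]
tool_rot: [1.203, 1.213, -1.201]
force: [0.1, 0.4, -0.7]
grip_width: 0.476
```

>>> {"op": "drive_tool", "data": {
  "plan": [
    {"dx": 0, "dy": 0, "dz": -0.08, "rx": 0, "ry": 0, "rz": 0, "jaw": 40},
    {"dx": 0, "dy": 0, "dz": -0.15, "rx": 0, "ry": 0, "rz": 0, "jaw": 40},
    {"dx": 0, "dy": 0, "dz": -0.2, "rx": 0, "ry": 0, "rz": 0, "jaw": 40},
    {"dx": 0, "dy": 0, "dz": -0.2, "rx": 0, "ry": 0, "rz": 0, "jaw": 40},
    {"dx": 0, "dy": 0, "dz": -0.2, "rx": 0, "ry": 0, "rz": 0, "jaw": 40}
  ]
}}

```text
time: 24.63
position: [443.4, 258.7, 22.6]
tool_rot: [1.203, 1.213, -1.202]
force: [-2.3, -0.4, 5.0]
grip_width: 0.48
```

>>> {"op": "drive_tool", "data": {
  "plan": [
    {"dx": 0, "dy": 0, "dz": 0, "rx": 0, "ry": 0, "rz": 0, "jaw": 55},
    {"dx": 0, "dy": 0, "dz": 0, "rx": 0, "ry": 0, "rz": 0, "jaw": 70},
    {"dx": 0, "dy": 0, "dz": 0, "rx": 0, "ry": 0, "rz": 0, "jaw": 90},
    {"dx": 0, "dy": 0, "dz": 0.2, "rx": 0, "ry": 0, "rz": 0, "jaw": 100},
    {"dx": 0, "dy": 0, "dz": 1, "rx": 0, "ry": 0, "rz": 0, "jaw": 100},
    {"dx": 0, "dy": 0, "dz": 3, "rx": 0, "ry": 0, "rz": 0, "jaw": 100},
    {"dx": 0, "dy": 0, "dz": 6, "rx": 0, "ry": 0, "rz": 0, "jaw": 100},
    {"dx": 0, "dy": 0, "dz": 10, "rx": 0, "ry": 0, "rz": 0, "jaw": 100},
    {"dx": 0, "dy": -2, "dz": 13, "rx": 0, "ry": 0, "rz": 0, "jaw": 100},
    {"dx": 0.3, "dy": -6, "dz": 13, "rx": 0, "ry": 0, "rz": 0, "jaw": 100},
    {"dx": 0.6, "dy": -10, "dz": 13, "rx": 0, "ry": 0, "rz": 0.05, "jaw": 100},
    {"dx": 0.8, "dy": -14, "dz": 13, "rx": 0, "ry": 0, "rz": 0.08, "jaw": 100},
    {"dx": 1.0, "dy": -18, "dz": 13, "rx": 0, "ry": 0, "rz": 0.1, "jaw": 100},
    {"dx": 1.2, "dy": -22, "dz": 13, "rx": 0, "ry": 0, "rz": 0.12, "jaw": 100},
    {"dx": 1.5, "dy": -26, "dz": 13, "rx": 0, "ry": 0, "rz": 0.15, "jaw": 100},
    {"dx": 1.8, "dy": -30, "dz": 13, "rx": 0, "ry": 0, "rz": 0.17, "jaw": 100},
    {"dx": 2.0, "dy": -34, "dz": 13, "rx": 0, "ry": 0, "rz": 0.19, "jaw": 100},
    {"dx": 2.2, "dy": -37, "dz": 13, "rx": 0, "ry": 0, "rz": 0.2, "jaw": 100},
    {"dx": 2.4, "dy": -39, "dz": 13, "rx": 0, "ry": 0, "rz": 0.21, "jaw": 100},
    {"dx": 2.4, "dy": -40, "dz": 13, "rx": 0, "ry": 0, "rz": 0.21, "jaw": 100}
  ]
}}

```text
time: 26.3
position: [467.5, -144.7, 152.5]
tool_rot: [1.048, 1.302, -1.048]
force: [0.6, -0.2, 0.5]
grip_width: 1.004
```

>>> {"op": "drive_tool", "data": {
  "plan": [
    {"dx": 0.2, "dy": -4, "dz": 0, "rx": 0, "ry": 0, "rz": 0, "jaw": 100},
    {"dx": 0.4, "dy": -8, "dz": 0, "rx": 0, "ry": 0, "rz": 0, "jaw": 100},
    {"dx": 0.7, "dy": -12, "dz": 0, "rx": 0, "ry": 0, "rz": 0, "jaw": 100},
    {"dx": 0.9, "dy": -15.5, "dz": 0, "rx": 0, "ry": 0, "rz": 0, "jaw": 100},
    {"dx": 1, "dy": -18, "dz": 0, "rx": 0, "ry": 0, "rz": 0, "jaw": 100},
    {"dx": 1.1, "dy": -19, "dz": 0, "rx": 0, "ry": 0, "rz": 0, "jaw": 100},
    {"dx": 1.1, "dy": -19, "dz": 0, "rx": 0, "ry": 0, "rz": 0, "jaw": 100},
    {"dx": 1.1, "dy": -19, "dz": 0, "rx": 0, "ry": 0, "rz": 0, "jaw": 100}
  ]
}}

```text
time: 26.97
position: [478.0, -330.2, 151.6]
tool_rot: [1.048, 1.306, -1.046]
force: [-0.3, 1.0, 0.6]
grip_width: 0.996
```

```bash
python3 - <<'E'
from m import *
c=capture('side');st();cv2.imwrite('pics/side12.png',cv2.resize(c['frame'][200:400,160:400],None,fx=3,fy=3))
W=cloud(c).reshape(-1,3);W=W[~np.isnan(W[:,0])]
P=W[np.hypot(W[:,0]-478,W[:,1]+332)<30];P=P[(P[:,2]>54)&(P[:,2]<72)];print(len(P),rect(P) if len(P)>5 else 0)
c=capture('top');st();cv2.imwrite('pics/top12.png',c['frame']);W=cloud(c).reshape(-1,3);W=W[~np.isnan(W[:,0])]
P=W[np.hypot(W[:,0]-443,W[:,1]-258)<30]
Q=P[(P[:,2]>40)&(P[:,2]<56)];print(len(Q),P[:,2].max());
if len(Q): print(cv2.minEnclosingCircle(Q[:,:2].astype(np.float32)),np.median(Q[:,2]))
P=W[np.hypot(W[:,0]-478,W[:,1]+332)<30];P=P[(P[:,2]>54)&(P[:,2]<72)];print(len(P),rect(P) if len(P)>5 else 0)
E
```

```text
t 27.02 pos [ 478.  -329.5  151.7] yaw+pi/2 0.22 down [-0.001  0.002 -1.   ] F [0.5 0.1 0.1] M [ 0.   -0.05 -0.01] w 1.003
358 (array([ 477.8, -332.1]), array([40. , 40.1]), 0.202)
t 27.07 pos [ 478.1 -329.3  151.8] yaw+pi/2 0.22 down [-0.001  0.001 -1.   ] F [ 0.1  0.4 -0.3] M [ 0.03  0.03 -0.03] w 0.999
81 76.3030323562221
((444.2882080078125, 257.55145263671875), 20.801660537719727) 49.80225539589759
157 (array([ 478.6, -332.1]), array([40.6, 38.8]), -1.392)
```

View pics/side12.png

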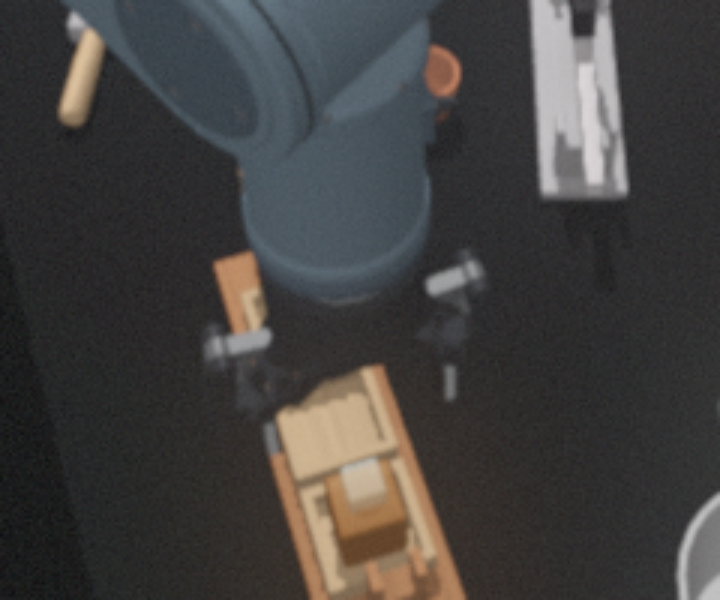

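View pics/top12.png

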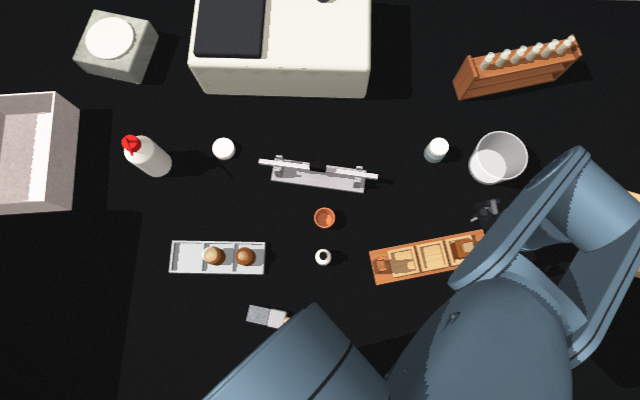

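The disc bottle stands in the middle compartment. Now I grasp the square one.

>>> {"op": "drive_tool", "data": {
  "plan": [
    {"dx": 0, "dy": -0.25, "dz": -2, "rx": 0, "ry": 0, "rz": 0, "jaw": 100},
    {"dx": 0, "dy": -0.25, "dz": -5, "rx": 0, "ry": 0, "rz": 0, "jaw": 100},
    {"dx": 0, "dy": -0.25, "dz": -8, "rx": 0, "ry": 0, "rz": 0, "jaw": 100},
    {"dx": 0, "dy": -0.25, "dz": -10.5, "rx": 0, "ry": 0, "rz": 0, "jaw": 100},
    {"dx": 0, "dy": -0.25, "dz": -11.8, "rx": 0, "ry": 0, "rz": 0, "jaw": 100},
    {"dx": 0, "dy": -0.25, "dz": -11.8, "rx": 0, "ry": 0, "rz": 0, "jaw": 100},
    {"dx": 0, "dy": -0.25, "dz": -11.8, "rx": 0, "ry": 0, "rz": 0, "jaw": 80},
    {"dx": 0, "dy": -0.25, "dz": -11.8, "rx": 0, "ry": 0, "rz": 0, "jaw": 60},
    {"dx": 0, "dy": -0.25, "dz": -11.8, "rx": 0, "ry": 0, "rz": 0, "jaw": 52},
    {"dx": 0, "dy": -0.25, "dz": -11.8, "rx": 0, "ry": 0, "rz": 0, "jaw": 46},
    {"dx": 0, "dy": -0.25, "dz": -11.8, "rx": 0, "ry": 0, "rz": 0, "jaw": 38},
    {"dx": 0, "dy": -0.25, "dz": -11.8, "rx": 0, "ry": 0, "rz": 0, "jaw": 38},
    {"dx": 0, "dy": -0.25, "dz": -11.8, "rx": 0, "ry": 0, "rz": 0, "jaw": 38},
    {"dx": 0, "dy": -0.25, "dz": -11.8, "rx": 0, "ry": 0, "rz": 0, "jaw": 38}
  ]
}}

```text
time: 28.23
position: [479.0, -334.8, 35.6]
tool_rot: [1.046, 1.302, -1.046]
force: [0.7, 1.9, 6.6]
grip_width: 0.46
```

```bash
python3 -c "
from h import *
st();c=capture('side');st()
cv2.imwrite('pics/side13.png',cv2.resize(c['frame'][230:400,180:380],None,fx=4,fy=3.5))"
```

```text
t 28.23 pos [ 479.  -334.8   35.6] yaw+pi/2 0.219 down [ 0.002 -0.002 -1.   ] F [0.7 1.9 6.6] M [0.24 0.01 0.11] w 0.46
t 28.28 pos [ 479.  -334.7   35.6] yaw+pi/2 0.219 down [ 0.002 -0.002 -1.   ] F [0.2 0.1 6.4] M [0.18 0.05 0.02] w 0.463
```

View pics/side13.png

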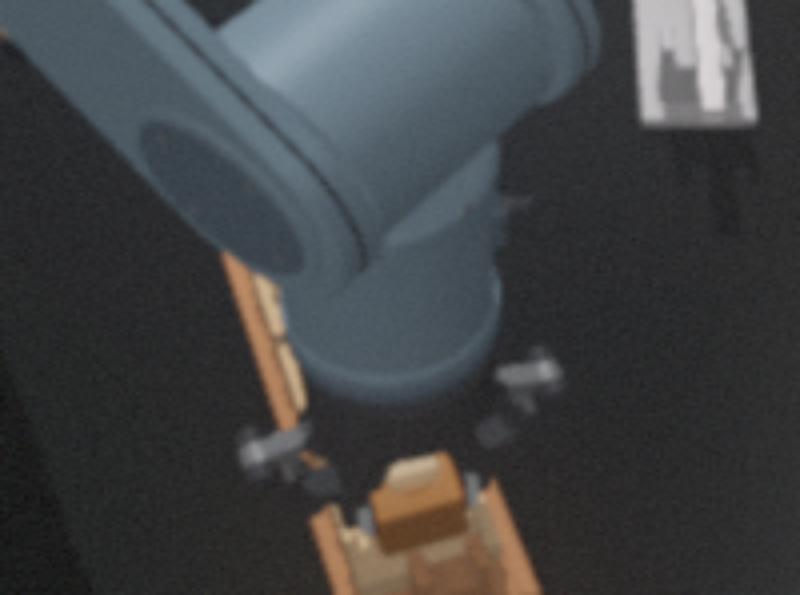

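>>> {"op": "drive_tool", "data": {
  "plan": [
    {"dx": 0, "dy": 0, "dz": 0.4, "rx": 0, "ry": 0, "rz": 0, "jaw": 38},
    {"dx": 0, "dy": 0, "dz": 1.2, "rx": 0, "ry": 0, "rz": 0, "jaw": 38},
    {"dx": 0, "dy": 0, "dz": 2.4, "rx": 0, "ry": 0, "rz": 0, "jaw": 38},
    {"dx": 0, "dy": 0, "dz": 4, "rx": 0, "ry": 0, "rz": 0, "jaw": 38},
    {"dx": 0, "dy": 0, "dz": 6, "rx": 0, "ry": 0, "rz": 0, "jaw": 38},
    {"dx": 0, "dy": 0, "dz": 8, "rx": 0, "ry": 0, "rz": 0, "jaw": 38},
    {"dx": 0, "dy": 0, "dz": 10, "rx": 0, "ry": 0, "rz": 0, "jaw": 38},
    {"dx": 0, "dy": 0, "dz": 11.3, "rx": 0, "ry": 0, "rz": 0, "jaw": 38},
    {"dx": 0, "dy": 0, "dz": 12, "rx": 0, "ry": 0, "rz": 0, "jaw": 38},
    {"dx": 0, "dy": 0, "dz": 12, "rx": 0, "ry": 0, "rz": 0, "jaw": 38}
  ]
}}

```text
time: 29.12
position: [478.8, -334.8, 156.1]
tool_rot: [1.045, 1.301, -1.046]
force: [0.3, -0.4, -1.3]
grip_width: 0.462
```

```bash
python3 -c "
from h import *
c=capture('side');st()
cv2.imwrite('pics/side14.png',cv2.resize(c['frame'][200:400,160:380],None,fx=3,fy=3))"
```

```text
t 29.17 pos [ 478.3 -334.3  154.6] yaw+pi/2 0.219 down [ 0.001 -0.001 -1.   ] F [-0.2 -0.9 -1.2] M [ 0.04 -0.03  0.04] w 0.461
```

View pics/side14.png

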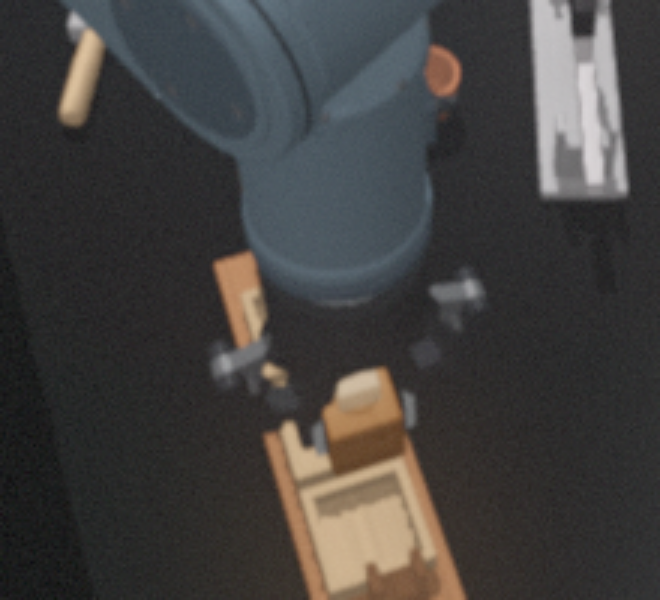

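Held upright. I'll traverse in two calls (total dx −3.6, dy +66.3 cm).

>>> {"op": "drive_tool", "data": {
  "plan": [
    {"dx": 0, "dy": 0.6, "dz": 0, "rx": 0, "ry": 0, "rz": 0, "jaw": 38},
    {"dx": -0.1, "dy": 2.2, "dz": 0, "rx": 0, "ry": 0, "rz": -0.01, "jaw": 38},
    {"dx": -0.3, "dy": 4.8, "dz": 0, "rx": 0, "ry": 0, "rz": -0.02, "jaw": 38},
    {"dx": -0.4, "dy": 8, "dz": 0, "rx": 0, "ry": 0, "rz": -0.03, "jaw": 38},
    {"dx": -0.6, "dy": 11.5, "dz": 0, "rx": 0, "ry": 0, "rz": -0.04, "jaw": 38},
    {"dx": -0.8, "dy": 15.1, "dz": 0, "rx": 0, "ry": 0, "rz": -0.05, "jaw": 38},
    {"dx": -1.0, "dy": 18.7, "dz": 0, "rx": 0, "ry": 0, "rz": -0.06, "jaw": 38},
    {"dx": -1.2, "dy": 22.3, "dz": 0, "rx": 0, "ry": 0, "rz": -0.07, "jaw": 38},
    {"dx": -1.4, "dy": 25.9, "dz": 0, "rx": 0, "ry": 0, "rz": -0.08, "jaw": 38},
    {"dx": -1.6, "dy": 29.5, "dz": 0, "rx": 0, "ry": 0, "rz": -0.09, "jaw": 38},
    {"dx": -1.8, "dy": 33.1, "dz": 0, "rx": 0, "ry": 0, "rz": -0.1, "jaw": 38},
    {"dx": -2.0, "dy": 36.7, "dz": 0, "rx": 0, "ry": 0, "rz": -0.11, "jaw": 38},
    {"dx": -2.2, "dy": 40.3, "dz": 0, "rx": 0, "ry": 0, "rz": -0.12, "jaw": 38},
    {"dx": -2.4, "dy": 43.9, "dz": 0, "rx": 0, "ry": 0, "rz": -0.14, "jaw": 38},
    {"dx": -2.6, "dy": 47.5, "dz": 0, "rx": 0, "ry": 0, "rz": -0.15, "jaw": 38},
    {"dx": -2.8, "dy": 51.1, "dz": 0, "rx": 0, "ry": 0, "rz": -0.17, "jaw": 38},
    {"dx": -3.0, "dy": 54.6, "dz": 0, "rx": 0, "ry": 0, "rz": -0.18, "jaw": 38},
    {"dx": -3.2, "dy": 57.8, "dz": 0, "rx": 0, "ry": 0, "rz": -0.19, "jaw": 38},
    {"dx": -3.3, "dy": 60.5, "dz": 0, "rx": 0, "ry": 0, "rz": -0.2, "jaw": 38},
    {"dx": -3.4, "dy": 62.5, "dz": 0, "rx": 0, "ry": 0, "rz": -0.21, "jaw": 38}
  ]
}}

```text
time: 30.83
position: [442.3, 293.3, 152.4]
tool_rot: [1.2, 1.216, -1.204]
force: [0.5, -0.4, 0.3]
grip_width: 0.46
```

>>> {"op": "drive_tool", "data": {
  "plan": [
    {"dx": -0.1, "dy": 1.5, "dz": 0, "rx": 0, "ry": 0, "rz": 0, "jaw": 38},
    {"dx": -0.2, "dy": 2.7, "dz": 0, "rx": 0, "ry": 0, "rz": 0, "jaw": 38},
    {"dx": -0.2, "dy": 3.5, "dz": 0, "rx": 0, "ry": 0, "rz": 0, "jaw": 38},
    {"dx": -0.2, "dy": 3.8, "dz": 0, "rx": 0, "ry": 0, "rz": 0, "jaw": 38},
    {"dx": -0.2, "dy": 3.8, "dz": 0, "rx": 0, "ry": 0, "rz": 0, "jaw": 38},
    {"dx": -0.2, "dy": 3.8, "dz": 0, "rx": 0, "ry": 0, "rz": 0, "jaw": 38}
  ]
}}

```text
time: 31.33
position: [442.1, 328.3, 153.5]
tool_rot: [1.202, 1.213, -1.203]
force: [0.2, 0.8, -0.1]
grip_width: 0.461
```

```bash
python3 - <<'E'
from m import *
c=capture('side');st();capture('side');st()
cv2.imwrite('pics/side15.png',cv2.resize(c['frame'][60:230,160:360],None,fx=4,fy=3.5))
E
```

```text
t 31.38 pos [442.1 328.1 153.6] yaw+pi/2 0.008 down [-0.    -0.001 -1.   ] F [ 0.2 -0.1 -0.5] M [ 0.01 -0.03  0.  ] w 0.457
t 31.43 pos [442.3 328.1 153.8] yaw+pi/2 0.008 down [-0. -0. -1.] F [-0.1  0.  -1.9] M [ 0.01 -0.04 -0.02] w 0.463
```

View pics/side15.png

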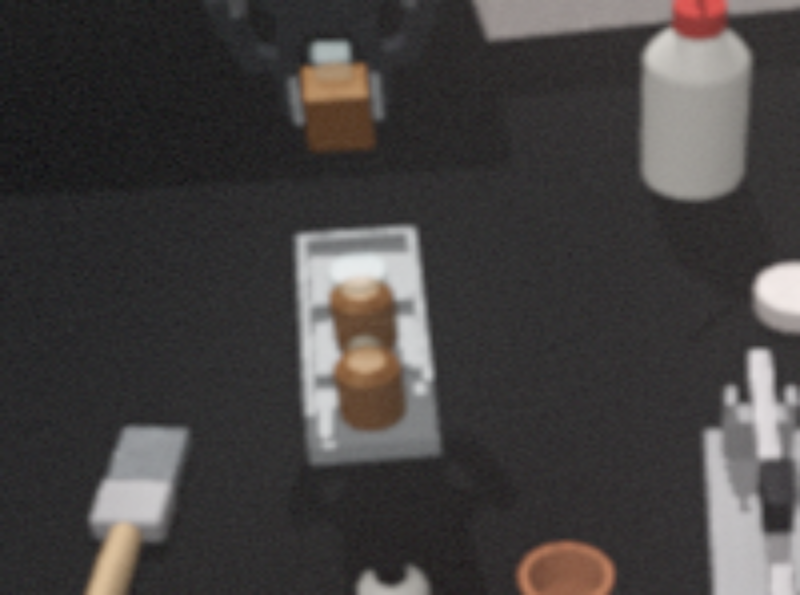

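>>> {"op": "drive_tool", "data": {
  "plan": [
    {"dx": 0.05, "dy": 0, "dz": -1, "rx": 0, "ry": 0, "rz": 0, "jaw": 38},
    {"dx": 0.05, "dy": 0, "dz": -2.8, "rx": 0, "ry": 0, "rz": 0, "jaw": 38},
    {"dx": 0.05, "dy": 0, "dz": -5, "rx": 0, "ry": 0, "rz": 0, "jaw": 38},
    {"dx": 0.05, "dy": 0, "dz": -7.2, "rx": 0, "ry": 0, "rz": 0, "jaw": 38},
    {"dx": 0.05, "dy": 0, "dz": -9.2, "rx": 0, "ry": 0, "rz": 0, "jaw": 38},
    {"dx": 0.05, "dy": 0, "dz": -10.8, "rx": 0, "ry": 0, "rz": 0, "jaw": 38},
    {"dx": 0.05, "dy": 0, "dz": -11.8, "rx": 0, "ry": 0, "rz": 0, "jaw": 38},
    {"dx": 0.05, "dy": 0, "dz": -12.4, "rx": 0, "ry": 0, "rz": 0, "jaw": 38},
    {"dx": 0.05, "dy": 0, "dz": -12.7, "rx": 0, "ry": 0, "rz": 0, "jaw": 38},
    {"dx": 0.05, "dy": 0, "dz": -12.9, "rx": 0, "ry": 0, "rz": 0, "jaw": 38},
    {"dx": 0.05, "dy": 0, "dz": -13, "rx": 0, "ry": 0, "rz": 0, "jaw": 38},
    {"dx": 0.05, "dy": 0, "dz": -13, "rx": 0, "ry": 0, "rz": 0, "jaw": 38},
    {"dx": 0.05, "dy": 0, "dz": -13, "rx": 0, "ry": 0, "rz": 0, "jaw": 38}
  ]
}}

```text
time: 32.52
position: [443.1, 329.2, 24.6]
tool_rot: [1.204, 1.213, -1.201]
force: [0.4, 0.4, -0.8]
grip_width: 0.459
```

>>> {"op": "drive_tool", "data": {
  "plan": [
    {"dx": 0, "dy": 0, "dz": -0.08, "rx": 0, "ry": 0, "rz": 0, "jaw": 38},
    {"dx": 0, "dy": 0, "dz": -0.15, "rx": 0, "ry": 0, "rz": 0, "jaw": 38},
    {"dx": 0, "dy": 0, "dz": -0.2, "rx": 0, "ry": 0, "rz": 0, "jaw": 38},
    {"dx": 0, "dy": 0, "dz": -0.2, "rx": 0, "ry": 0, "rz": 0, "jaw": 38},
    {"dx": 0, "dy": 0, "dz": -0.2, "rx": 0, "ry": 0, "rz": 0, "jaw": 38}
  ]
}}

```text
time: 32.93
position: [442.9, 329.2, 22.6]
tool_rot: [1.203, 1.213, -1.202]
force: [-2.0, -0.7, 5.5]
grip_width: 0.461
```

Contact. I release, rise and pull back so both cameras can see the scene.

>>> {"op": "drive_tool", "data": {
  "plan": [
    {"dx": 0, "dy": 0, "dz": 0, "rx": 0, "ry": 0, "rz": 0, "jaw": 55},
    {"dx": 0, "dy": 0, "dz": 0, "rx": 0, "ry": 0, "rz": 0, "jaw": 70},
    {"dx": 0, "dy": 0, "dz": 0, "rx": 0, "ry": 0, "rz": 0, "jaw": 90},
    {"dx": 0, "dy": 0, "dz": 0.2, "rx": 0, "ry": 0, "rz": 0, "jaw": 100},
    {"dx": 0, "dy": 0, "dz": 1, "rx": 0, "ry": 0, "rz": 0, "jaw": 100},
    {"dx": 0, "dy": 0, "dz": 3, "rx": 0, "ry": 0, "rz": 0, "jaw": 100},
    {"dx": 0, "dy": 0, "dz": 6, "rx": 0, "ry": 0, "rz": 0, "jaw": 100},
    {"dx": 0, "dy": 0, "dz": 10, "rx": 0, "ry": 0, "rz": 0, "jaw": 100},
    {"dx": 0, "dy": 0, "dz": 14, "rx": 0, "ry": 0, "rz": 0, "jaw": 100},
    {"dx": -2, "dy": 3, "dz": 17, "rx": 0, "ry": 0, "rz": 0, "jaw": 100},
    {"dx": -5, "dy": 6, "dz": 18, "rx": 0, "ry": 0, "rz": 0, "jaw": 100},
    {"dx": -8, "dy": 9, "dz": 18, "rx": 0, "ry": 0, "rz": 0, "jaw": 100},
    {"dx": -11, "dy": 12, "dz": 18, "rx": 0, "ry": 0, "rz": 0, "jaw": 100},
    {"dx": -14, "dy": 14, "dz": 18, "rx": 0, "ry": 0, "rz": 0, "jaw": 100},
    {"dx": -17, "dy": 16, "dz": 18, "rx": 0, "ry": 0, "rz": 0, "jaw": 100},
    {"dx": -19, "dy": 17, "dz": 18, "rx": 0, "ry": 0, "rz": 0, "jaw": 100},
    {"dx": -20, "dy": 18, "dz": 18, "rx": 0, "ry": 0, "rz": 0, "jaw": 100},
    {"dx": -20, "dy": 18, "dz": 18, "rx": 0, "ry": 0, "rz": 0, "jaw": 100},
    {"dx": -20, "dy": 18, "dz": 18, "rx": 0, "ry": 0, "rz": 0, "jaw": 100}
  ]
}}

```text
time: 34.52
position: [242.1, 509.2, 202.3]
tool_rot: [1.201, 1.214, -1.2]
force: [-0.0, -0.4, 1.2]
grip_width: 1.003
```

```bash
python3 look.py z bar_grip; python3 - <<'E'
from m import *
for n in("top","side"):
    c=capture(n);W=cloud(c).reshape(-1,3);W=W[~np.isnan(W[:,0])]
    for k,s in {"L":(443,332),"M":(444,257.5),"R":(445,183.5)}.items():
        P=W[np.hypot(W[:,0]-s[0],W[:,1]-s[1])<33];h=P[(P[:,2]>41)&(P[:,2]<58)]
        if len(h)>5: print(n,k,"maxz",P[:,2].max().round(1),"shoulder",np.median(h[:,2]).round(1),"circ",[np.round(x,1) for x in cv2.minEnclosingCircle(h[:,:2].astype(np.float32))],rect(h))
E
```

```text
t 34.52 pos [242.1 509.2 202.3] yaw+pi/2 0.011 down [ 0.001  0.    -1.   ] F [-0.  -0.4  1.2] M [ 0.02 -0.02  0.04] w 1.003
top
bar_grip 0.76 [321. 171. 119.  21.] z [-1. 57. 88.] [680.9  18.3] [316.8  51.4] -0.106
    50 56.60897369612835 (array([663.2,  17.8]), array([295.7,  16.3]), -0.108)
    80 86.44587178356672 (array([664.3,  17.5]), array([39.8, 17.8]), -0.127)
bar_grip 0.29 [215. 260.  95.  37.] z [ 1.  6. 19.] [445.4 260.2] [ 82.9 236.8] 0.021
    50 50.39275696472097 (array([436.3, 261.6]), array([ 20.7, 170.9]), 0.226)
side
bar_grip 0.57 [354. 211.  13. 104.] z [47. 57. 88.] [669.6  47.9] [356.8  21.7] -0.131
    50 56.49712159217409 (array([663.4,  19.2]), array([298.5,  17.4]), -0.091)
    80 85.88102337713404 (array([663.5,  18. ]), array([42.1, 17.4]), -0.122)
top L maxz 76.1 shoulder 48.1 circ [array([444.7, 329.4]), np.float64(26.8)] (array([443.9, 329.3]), array([39.8, 40.1]), 0.024)
top M maxz 76.2 shoulder 49.4 circ [array([444.7, 258. ]), np.float64(20.6)] (array([441.3, 251.3]), array([26.1, 40.8]), 1.084)
top R maxz 73.6 shoulder 51.4 circ [array([445.7, 183.5]), np.float64(20.7)] (array([445.4, 183.4]), array([39.8, 40. ]), 0.577)
side L maxz 76.8 shoulder 47.7 circ [array([445.1, 328.8]), np.float64(25.4)] (array([444.3, 329.6]), array([39.1, 41.4]), 0.027)
side M maxz 76.4 shoulder 49.4 circ [array([444.3, 256.6]), np.float64(20.8)] (array([444.8, 250.9]), array([40.6, 29.1]), -1.489)
side R maxz 74.4 shoulder 49.8 circ [array([445.3, 185. ]), np.float64(22.3)] (array([445.4, 182.3]), array([40.7, 37.7]), -1.547)
```

View pics/top_z.png

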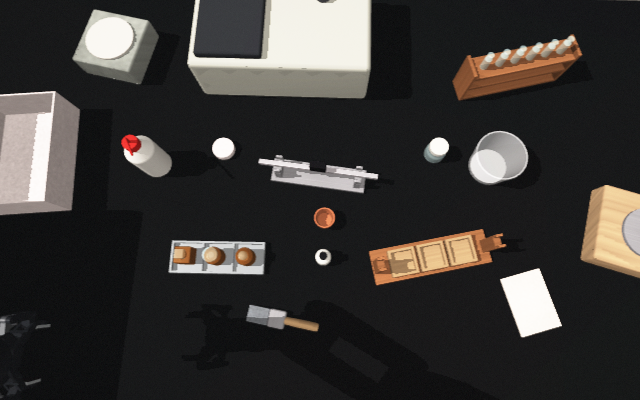

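View pics/side_z.png

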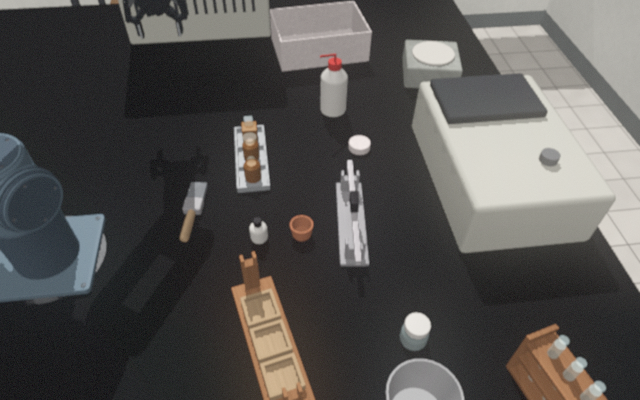

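The square, disc and ball bottles stand upright in the left, middle and right compartments. The bar lies in both rests, the carrier is empty and the arm is clear.

```bash
python3 -c "
from rig import *
print(finish_job())"
```

```text
the job is handed in; nothing more can be done
None
```

The job is finished and handed in at about 35 s of the 112 s allowed. I lifted the keeper bar out of the carrier and laid it in the two U rests. Then I moved the bottles into the tray in reverse order: ball to the right end, disc to the middle, square to the left end. Everything was set down on light contact of about 5–8 N and then released.

**Bar:** both cameras put its middle within about 2 mm of the stand's centre. It lies along the rests with its top at 57 mm, as it should.

**Bottles:** all three stand upright, no more than 3 mm from their compartment centres. The square one is the farthest off, still well clear of the walls. Their tops measured 74–77 mm where 73 mm was expected; I put that down to depth error, since they look upright in both views.

**At hand-in:** the gripper was open and about 200 mm away from everything. No check failed, and hand-in gave no verdict.

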